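# Set and tighten the letter clip on its shaft

### The arm

A 7-joint arm with a two-finger parallel gripper is mounted at the origin on the work surface. World frame = base frame: x ahead of the robot, y to its left, z up, the work surface at z = 0. Lengths are in m, angles in rad, forces in N, time in s.
With the tool pointing down it reaches from about 0.4 to 0.85 m from the base axis. Payload 4.5 kg.
Tool frame: the origin (TCP) lies at the very end of the fingers, on their centre line; the grasp point (between the pads) lies 19 mm behind it; z points along the fingers, x is the direction in which the jaws open and shut, and the axes are right-handed (so a half turn about z gives the same grasp; the last joint's range is limited). The gripper opens to 85 mm and grips with 20 to 120 N. Pads are 22 mm wide; open, the fingers measure 114 mm over their backs; the gripper's body (76 mm by 85 mm) begins 54 mm behind the grasp point. The pads swing forward as they close: fully open they stand 13 mm farther back than shut.
Start: joints at [-1.232, 0.689, -0.195, 1.565, 0.157, 0.902, -0.215], TCP at [0.188, 0.596, 0.231] pointing down, gripper open.
Joint ranges: [-3.01, 3.01], [-0.46, 2.08], [-1.47, 1.51], [0.13, 2.56], [-1, 4.14], [0.04, 2.09], [-2.66, 2.66]. Speed limits (rad/s): [2.57, 2.57, 3.14, 3.14, 3.14, 3.14, 3.14].

### API

Orientations are given as a 3x3 rotation matrix whose columns are the frame's x, y, z axes.
In Python, from workcell import get_obs, vision, r gives the robot as it stands.
- The arm moves only by the shell command python3 -m jog 'ROWS' [FORCE]. ROWS is text: rows parted by semicolons, each of 7 numbers parted by spaces: the turn, a rotation vector about the tool's x, y, z in rad, then the shift along the tool's x, y, z in m, then the finger opening in m, from 0 to 0.0854. In form: rx ry rz dx dy dz fingers; .... A call has exactly 10 rows; each row shifts and turns the commanded pose from where the row before left it, along the tool's axes as they then stand; what a row does not reach is not made up. A row lasts 1/12 s, in which the tool goes at most 41.7 mm and 7.16 degrees, less where a joint would pass 70% of its speed; a pose out of reach is approached as far as the arm can. A call is refused whole if a number of a shift passes 0.0417 or a number of a turn 0.125, either way. A call with a gripper value outside its range is refused whole. The fingers move at their own pace and stop on an object; FORCE is the grip in N (left out, the last holds). Time passes only in rows, so rows that do not move let the fingers close, or fill a call up. It gives the time, the measured TCP pose, the force and the opening at its end, in the units of the state.
- get_obs(): the state, without advancing time (a new reading comes with each control period).
- vision.camera(name): name is "scene" or "top"; returns a dict with "color" (400x640x3 uint8, blue, green, red), "fx", "fy", "cx", "cy" (pixels), "R" (3x3) and "t" (3): a world point X has camera coordinates R X + t. Camera axes: x right, y down, z forward; pixel columns grow to the right and rows downward; lengths in m; the calibration is good to about 2 mm. A picture is of the moment at which its call begins. There is no depth.
- r.close_job(): hands the job in, once; it reports no verdict.
The state is a dict: "clock": time; "q": joint angles; "qd": joint speeds; "joint_efforts": joint torques, N m; "position": TCP position; "tcp_rot": TCP orientation; "contact_force": force on the tool from outside, world axes, zero at the start; "ft_torque": the same for the moment, N m; "width": opening from 0.0 (shut) to 1.0 (fully open).
Only numpy, scipy, OpenCV 4.12 (cv2) and the standard library are available. Lean on these libraries where they do the work, as an engineer would, in place of code of your own. Each camera call takes 0.05 s, during which the arm holds its last target.

### The job

The clip arm of the chrome holder has flopped over: swing it upright so that the flat on its shaft faces the clamp screw on top of the hub. Then take the hex key from its stand, seat it in the screw's socket and turn it clockwise, gently, until the screw is firmly home on the flat, forcing nothing. Leave the key standing in the screw, the arm upright, and the other things on the table where they are.

Things in the scene. Friction and masses are not known exactly. Their poses are not given: they have to be found in the camera images.
- shaft: chrome shaft and clip arm, one rigid part. Origin on the shaft's axis in the hub, straight below the screw, 72 mm over the table. y: along the level shaft to the clip arm. z: along the arm, and the outward normal of the shaft's flat, so the flat faces the screw when z points up. Friction of about 0.07 N m keeps it where it is left; no stop or click at upright. Shaft 20 mm thick
- clip (a point): middle of the spring clip at the arm's end: jaws together 14 mm thick (along shaft x), 26 mm wide (shaft y), 22 mm long, centred 52 mm from the shaft's axis, 75 mm along the shaft from the screw. Stalk below it 10 mm thick, 18 mm wide, from a round boss of radius 13 mm. The arm starts leaning 0.35 to 0.75 rad towards the holder's -x. Axes as shaft
- holder: fixed chrome holder: base plate 95 x 150 x 12 mm (its middle 30 mm towards the clip arm from the screw), a pillar, and a hub of radius 19 mm, 42 mm long, round the shaft. Origin on the table straight below the screw; y along the shaft to the clip arm, x away from the robot (but for its yaw), z up
- screw: upright dark steel clamp screw on the hub, with a hexagon socket 12.8 mm across flats, 12 mm deep; head 21 to 24 mm wide. Origin at the centre of the socket's mouth, about 114 mm over the table; z up; socket flats face its x axis and every 60 degrees from there. Clockwise from above it sinks 2.5 mm per rad, dragging with about 0.05 N m
- socket (a point): same point and axes as screw. The screw bottoms on the flat after 0.6 to 1.6 rad of its own turning, varying unseen; then the moment climbs. While turning it takes 0.05 N m plus 0.0025 per N of clamping (up to 0.05 less when read at rest): 0.07 to 0.1 N m is firmly home, 0.15 is too much. It keeps most of its clamping when let go
- key_grip (a point): middle of the handle of the brass-coloured aluminium hex key that stands upright in its stand. Handle: flat plate 44 mm wide (along its x), 12 mm thick (y), 36 mm tall, centred 57 mm above the key's lower end; z up. Below it a collar of radius 9 mm, 34 to 39 mm above the lower end. Mass about 70 g
- key_tip (a point): centre of the lower end of the key's hexagonal bit; axes as key_grip. Bit 12 mm across flats, 34 mm long, flats facing the key's y axis and every 60 degrees from there (corners towards x); the lowest 3 mm narrowed to 9 mm across. It stands 20 mm deep in the stand with some play
- stand: fixed wooden key stand, 70 x 70 x 28 mm, with a square hole 17 mm wide and 20 mm deep in its top. Origin: centre of its underside
- pot: terracotta plant pot, 96 mm across, 75 mm tall, leaves to about 120 mm; origin: centre of its underside; leave alone
- glasses_case: navy hard plastic glasses case, 62 x 160 x 45 mm, long along its y; origin: centre of its underside; leave alone
- coin_dish: stainless steel coin dish, 110 mm across, 22 mm tall; origin: centre of its underside; leave alone
Not all that is in view belongs to the job. What is meant by the part that bears key_grip is not blue, and is the larger of those in its own colour.

How it is judged:
By the outcome, as a careful person would: the job done as asked, in the order asked, and still so for the second after the job is handed in, with the robot touching nothing.
It also fails if it takes over 72 s, if anything falls off the work surface, if the arm or the gripper's body presses on something with over 40 N, if the wrist force passes 120 N, or if a joint passes its speed limit or range.

## Working session

There is one attempt and no reset: what is moved stays moved. The work goes in short steps, Python scripts to look and compute and a shell command to move; the robot and the scene stay as the last step left them, time stands still between calls to the robot, and variables do not carry over. Pictures are saved under pics/ and viewed, and the job is handed in when it is done.

```bash
ls; mkdir -p pics; python3 - <<'E'
from workcell import get_obs, vision, r
import cv2
o=get_obs()
for k,v in o.items(): print(k,v)
for n in("scene","top"):
    c=vision.camera(n); cv2.imwrite(f"pics/{n}0.png",c["color"]); print(n,c["fx"],c["fy"],c["cx"],c["cy"],c["R"],c["t"])
E
```

```text
pics
clock 0.0
q [-1.23217684  0.69003509 -0.19447486  1.56641468  0.15733851  0.90249297
 -0.21511584]
qd [-0.00149032  0.00089247 -0.00069938  0.00050539  0.00021785  0.00308136
  0.00057639]
joint_efforts [-8.00175603e-04 -5.39609885e+01 -1.26623679e+00 -1.58535004e+01
  9.20225051e-03  9.68196953e-03  2.58944546e-06]
position [0.18744933 0.59550629 0.23043236]
tcp_rot [[ 3.00052913e-01  9.53922476e-01 -3.99603622e-04]
 [ 9.53920573e-01 -3.00053117e-01 -1.91527887e-03]
 [-1.94692987e-03  1.93494888e-04 -9.99998086e-01]]
contact_force [-0.32208288 -0.56723379  0.10222878]
ft_torque [ 0.01377888  0.03929783 -0.02151142]
width 1.0005917063197816
scene 366.98576102467456 366.98576102467456 318.2214658682261 197.33668201077697 [[ 0.6006771   0.79936411 -0.01428403]
 [ 0.52567119 -0.4083476  -0.7462721 ]
 [-0.60237598  0.44075986 -0.66548773]] [-0.32705888 -0.26671937  1.35914732]
top 367.00884410258294 367.00884410258294 315.43058012359984 201.0325182852718 [[ 1.11818497e-02 -9.99937468e-01 -1.63471567e-04]
 [-9.97298980e-01 -1.11404760e-02 -7.25991305e-02]
 [ 7.25927695e-02  9.74822591e-04 -9.97361188e-01]] [-0.02096321  0.63934791  1.0546745 ]
```

View pics/scene0.png

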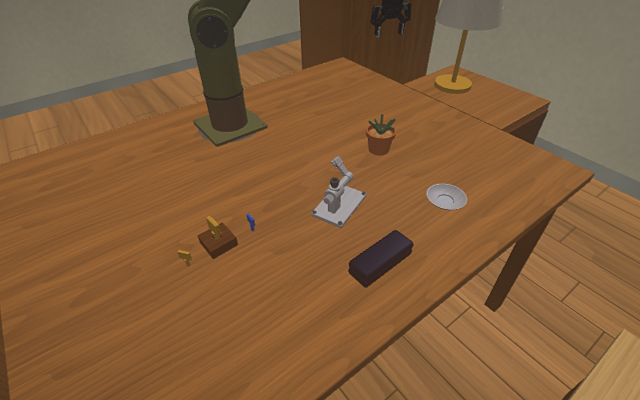

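View pics/top0.png

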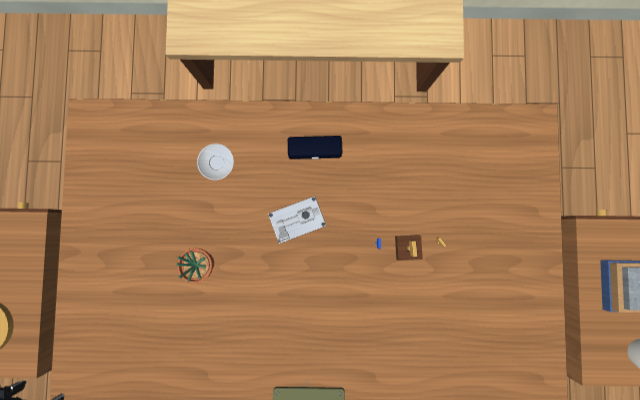

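The scene view shows the holder at about (340,195), its arm leaning. The brass key stands in its stand at (215,230), with a small brass decoy at (185,255), a blue one at (251,221), and the pot, case and dish around them. In the top view the screw is at about (306,215), the stand at (409,247) and the small brass decoy at (441,243).

```bash
python3 - <<'E'
import cv2, numpy as np
t=cv2.imread("pics/top0.png"); s=cv2.imread("pics/scene0.png")
def z(im,x,y,w,h,k): return cv2.resize(im[y:y+h,x:x+w],None,fx=k,fy=k,interpolation=cv2.INTER_CUBIC)
cv2.imwrite("pics/a.png",z(t,260,190,75,58,10)); cv2.imwrite("pics/b.png",z(s,305,150,70,78,7.5))
a=z(t,390,225,60,45,10); b=z(s,170,205,95,60,8);cv2.imwrite("pics/c.png",a);cv2.imwrite("pics/d.png",b)
E
```

```text
(no output)
```

View pics/a.png

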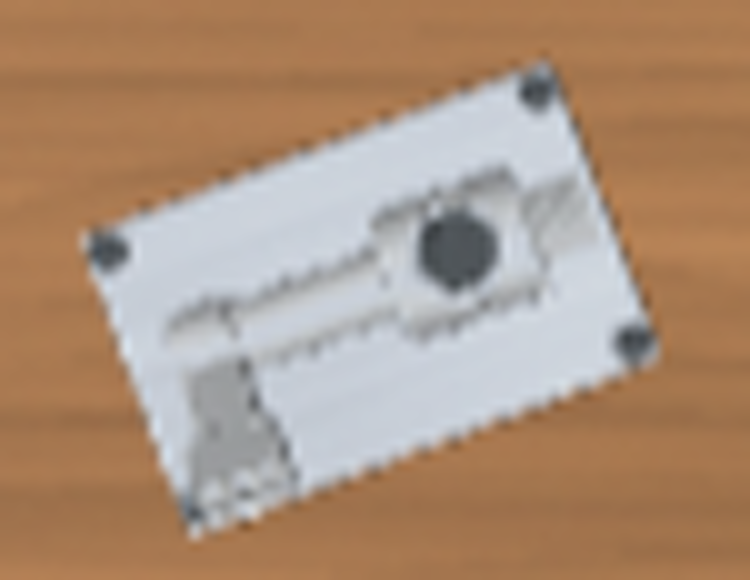

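View pics/b.png

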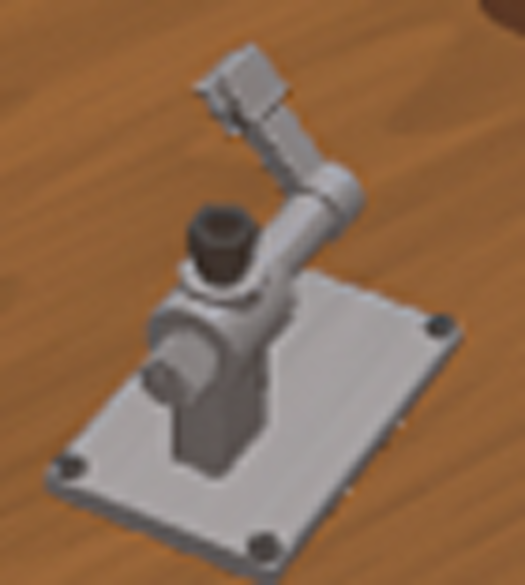

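View pics/c.png

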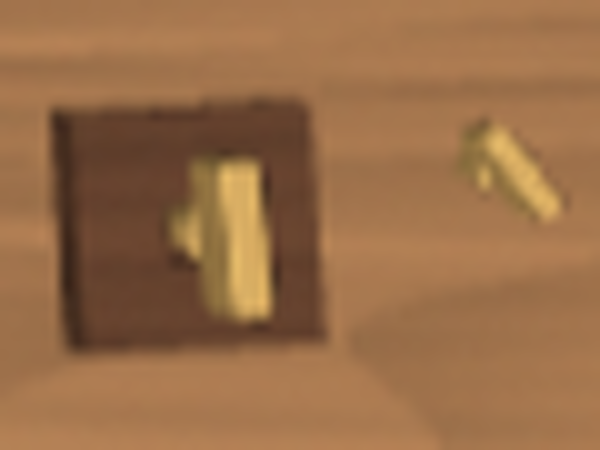

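View pics/d.png

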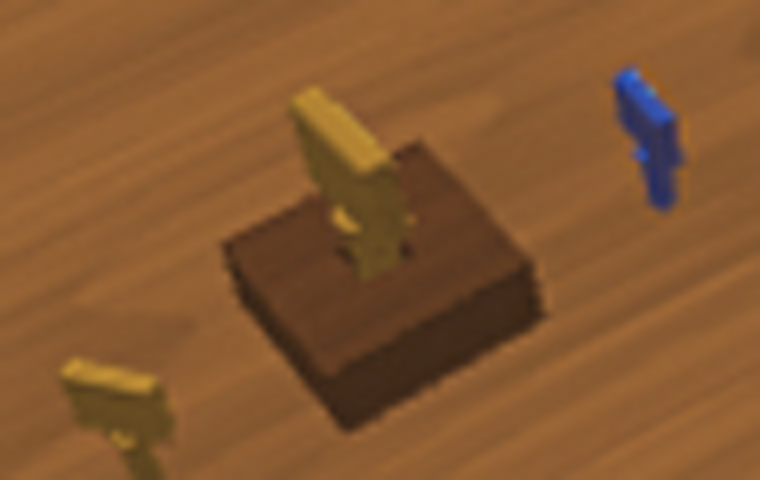

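```bash
cat > h.py <<'E'
import numpy as np, cv2
from workcell import get_obs, vision, r
def cam(n,save=None):
    c=vision.camera(n)
    c["R"]=np.array(c["R"]);c["t"]=np.array(c["t"])
    if save: cv2.imwrite(f"pics/{save}.png",c["color"])
    return c
def ray(c,p):
    d=np.array([(p[0]-c["cx"])/c["fx"],(p[1]-c["cy"])/c["fy"],1.]); d=c["R"].T@d
    return -c["R"].T@c["t"], d/np.linalg.norm(d)
def onz(c,p,z):
    o,d=ray(c,p); return o+d*(z-o[2])/d[2]
def tri(c1,p1,c2,p2):
    o1,d1=ray(c1,p1);o2,d2=ray(c2,p2)
    s=np.linalg.lstsq(np.stack([d1,-d2],1),o2-o1,rcond=None)[0]
    a=o1+s[0]*d1;b=o2+s[1]*d2; return (a+b)/2,np.linalg.norm(a-b)
def proj(c,X):
    p=c["R"]@np.asarray(X)+c["t"]; return np.array([c["fx"]*p[0]/p[2]+c["cx"],c["fy"]*p[1]/p[2]+c["cy"]])
def blobs(mask,off,amin=5):
    n,l,st,ce=cv2.connectedComponentsWithStats(mask.astype(np.uint8))
    return [(st[i,4],ce[i]+off,(l==i)) for i in range(1,n) if st[i,4]>=amin]
def ctr_c(c,x,y,w,h): return c["color"][y:y+h,x:x+w].astype(int)
def zoom(c,name,x,y,w,h,k): cv2.imwrite(f"pics/{name}.png",cv2.resize(c["color"][y:y+h,x:x+w],None,fx=k,fy=k,interpolation=cv2.INTER_CUBIC))
E
python3 - <<'E'
from h import *
np.set_printoptions(precision=4,suppress=True)
T=cam("top");S=cam("scene")
print("cams",ray(T,(0,0))[0],ray(S,(0,0))[0])
f=lambda x,y,ox,oy,k:((x+.5)/k-.5+ox,(y+.5)/k-.5+oy)
cs=np.array([onz(T,f(*p,260,190,10),.012)[:2] for p in[(549,62),(82,235),(192,538),(660,355)]])
print(cs,[np.linalg.norm(cs[i]-cs[(i+1)%4]) for i in range(4)])
m=cs.mean(0); y=(cs[1]-cs[0])+(cs[2]-cs[3]); y/=np.linalg.norm(y); print("mid",m,"y",y,"yaw",np.arctan2(-y[0],y[1]),"screw est",m-.03*y)
# screw dark
im=ctr_c(T,296,205,20,20); mk=(im.max(2)<140); 
for a,cn,_ in blobs(mk,(296,205)): print("dark top",a,cn,onz(T,cn,.114))
im=ctr_c(S,325,172,18,16); mk=(im.max(2)<95)
for a,cn,_ in blobs(mk,(325,172)): print("dark scene",a,cn,onz(S,cn,.110))
# key
def brass(im): return (im[...,2]-im[...,0]>85)&(im[...,1]-im[...,0]>45)
for n,c,(x,yy,w,h) in(("top",T,(390,225,60,45)),("scene",S,(170,205,95,60))):
    im=ctr_c(c,x,yy,w,h)
    for mkn,mk in(("all",(im[...,1]-im[...,0]>60)),):
        for a,cn,l in blobs(mk,(x,yy)):
            q=np.argwhere(l)[:,::-1]; rc=cv2.minAreaRect(q.astype(np.float32)); print(n,mkn,a,cn,(rc[0][0]+x,rc[0][1]+yy),rc[1:])
    print(im[(18 if n=="top" else 12),::2].tolist()[:30])
E
```

```text
cams [ 0.5613 -0.0149  1.0983] [ 1.1554 -0.4465  0.7008]
[[ 0.6561 -0.0107]
 [ 0.6031  0.127 ]
 [ 0.5143  0.0927]
 [ 0.5696 -0.0445]] [np.float64(0.14750407095450035), np.float64(0.09518210028296208), np.float64(0.14794920088773073), np.float64(0.09284920233566779)]
mid [0.5858 0.0411] y [-0.3663  0.9305] yaw 0.37507257886859785 screw est [0.5967 0.0132]
dark top 50 [305.26 214.52] [0.5964 0.013  0.114 ]
dark scene 76 [334.1842 182.2632] [0.5996 0.0112 0.11  ]
top all 27 [441.7037 241.8519] (441.6829299926758, 241.8536605834961) ((9.370426177978516, 2.4987802505493164), 51.34019470214844)
top all 56 [414.0357 248.6429] (414.1076965332031, 248.8615379333496) ((14.139959335327148, 3.7210419178009033), 82.87498474121094)
[[74, 112, 157], [76, 112, 158], [74, 111, 156], [31, 46, 71], [46, 66, 102], [47, 67, 103], [46, 67, 103], [48, 67, 104], [47, 68, 104], [47, 70, 106], [64, 116, 146], [101, 178, 220], [96, 171, 214], [38, 57, 84], [47, 66, 102], [47, 67, 103], [75, 114, 159], [76, 114, 160], [75, 114, 159], [75, 112, 159], [75, 113, 160], [75, 115, 160], [74, 114, 159], [74, 115, 158]
[... 218 characters left out ...]
 5 [212.8 232.2] (212.75000381469727, 232.25000381469727) ((2.8284268379211426, 0.7071067094802856), 45.0)
scene all 26 [183.1154 251.5385] (183.38461685180664, 251.57692337036133) ((11.178619384765625, 2.1572775840759277), 11.309932708740234)
[[51, 93, 142], [48, 91, 139], [49, 91, 137], [50, 92, 141], [50, 94, 143], [48, 91, 138], [50, 92, 140], [52, 95, 142], [51, 93, 142], [51, 97, 150], [52, 98, 150], [51, 98, 149], [52, 98, 149], [54, 100, 151], [54, 101, 153], [53, 103, 156], [53, 97, 149], [52, 96, 147], [47, 110, 152], [51, 133, 179], [50, 130, 177], [51, 96, 142], [53, 94, 142], [51, 95, 144], [52, 93, 141], [49, 88, 135], [49, 89, 136], [48, 90, 136], [51, 95, 144], [53, 99, 149]]
```

```bash
python3 - <<'E'
from h import *
from scipy.optimize import brentq
np.set_printoptions(precision=4,suppress=True)
T=cam("top");S=cam("scene")
f=lambda x,y,ox,oy,k:((x+.5)/k-.5+ox,(y+.5)/k-.5+oy)
k,e=tri(T,(414.1,248.75),S,(212.0,220.6)); print("key top",k,e, onz(T,(414.1,248.75),.083),onz(S,(212.0,220.6),.083))
# facet direction
a=np.deg2rad(82.87); d=np.array([np.cos(a),np.sin(a)])*6
p1=onz(T,np.array([414.1,248.75])+d,.083);p2=onz(T,np.array([414.1,248.75])-d,.083); v=p1-p2;print("dir top",v,np.arctan2(v[1],v[0]))
a=np.deg2rad(45); d=np.array([np.cos(a),np.sin(a)])*6
p1=onz(S,np.array([212,220.6])+d,.083);p2=onz(S,np.array([212,220.6])-d,.083); v=p1-p2;print("dir sc",v,np.arctan2(v[1],v[0]))
# handle corners top view by eye; crop c k=10
for p in[(220,160),(262,160),(273,318),(232,322)]: print(onz(T,f(*p,390,225,10),.083))
for p in[(290,98),(315,87),(390,160),(372,170)]: print("S",onz(S,f(*p,170,205,8),.083))
# stand top corners
q=[onz(T,f(*p,390,225,10),.028)[:2] for p in[(68,110),(303,98),(325,340),(82,348)]]; print(np.array(q),np.mean(q,0))
# clip
O=np.array([.5964,.013,0]);X=np.array([.9305,.3663,0]);Y=np.array([-.3663,.9305,0]);Z=np.array([0,0,1.])
A=O+.075*Y+.072*Z
for th in np.arange(.3,.8,.05):
    P=A+.063*(-np.sin(th)*X+np.cos(th)*Z); B=A+.041*(-np.sin(th)*X+np.cos(th)*Z)
    g=lambda c,P,o,k:((proj(c,P)-o+.5)*k-.5)
    print(round(th,2),g(T,P,(260,190),10),g(T,B,(260,190),10),"S",g(S,P,(305,150),7.5),g(S,B,(305,150),7.5))
E
```

```text
key top [ 0.5068 -0.2865  0.0822] 0.00032910307349461715 [ 0.5068 -0.2864  0.083 ] [ 0.5077 -0.2866  0.083 ]
dir top [-0.0325 -0.0038  0.    ] -3.0243932162871703
dir sc [0.0388 0.0039 0.    ] 0.10054718292271116
[ 0.5291 -0.2796  0.083 ]
[ 0.5292 -0.2912  0.083 ]
[ 0.4861 -0.2938  0.083 ]
[ 0.4849 -0.2825  0.083 ]
S [ 0.4867 -0.2929  0.083 ]
S [ 0.4869 -0.2849  0.083 ]
S [ 0.529  -0.2804  0.083 ]
S [ 0.5295 -0.2863  0.083 ]
[[ 0.5413 -0.2499]
 [ 0.5456 -0.3182]
 [ 0.4759 -0.3239]
 [ 0.4729 -0.2536]] [ 0.5089 -0.2864]
0.3 [212.8178 415.1208] [211.7273 391.6869] S [281.0597  57.0333] [295.3236 110.5803]
0.35 [217.1508 425.7437] [214.4873 398.4644] S [273.5769  56.8656] [290.4894 110.4066]
0.4 [221.4564 436.148 ] [217.2319 405.1097] S [266.2454  57.0853] [285.7452 110.4796]
0.45 [225.7221 446.3035] [219.9536 411.6046] S [259.0842  57.6894] [281.103  110.7983]
0.5 [229.9352 456.1811] [222.6447 417.9313] S [252.1116  58.6739] [276.5749 111.3608]
0.55 [234.0837 465.7528] [225.298  424.0727] S [245.3451  60.0338] [272.172  112.1648]
0.6 [238.1557 474.9918] [227.906 430.012] S [238.8016  61.763 ] [267.9055 113.207 ]
0.65 [242.1397 483.8728] [230.4619 435.7337] S [232.4968  63.8545] [263.7858 114.4837]
0.7 [246.0244 492.3718] [232.9585 441.2225] S [226.4459  66.3002] [259.8229 115.9906]
0.75 [249.7993 500.4663] [235.3894 446.4643] S [220.6628  69.0913] [256.0264 117.7228]
```

Measured: screw at (0.596, 0.013) with holder yaw 0.375, where plate corners and screw blob agree. The clip arm leans about 0.68 rad. The key is at (0.507, -0.2865), with its handle about 0.1 rad from world x and its top at 0.082, against 0.083 expected. I'll move towards the clip first.

```bash
python3 -m jog '0 0 0 -0.0239 0.0318 0 0.0854;0 0 0 -0.0239 0.0318 0 0.0854;0 0 0 -0.0239 0.0318 0 0.0854;0 0 0 -0.0239 0.0318 0 0.0854;0 0 0 -0.0239 0.0318 0 0.0854;0 0 0 -0.0239 0.0318 0 0.0854;0 0 0 -0.0239 0.0318 0 0.0854;0 0 0 -0.0239 0.0318 0 0.0854;0 0 0 -0.0239 0.0318 0 0.0854;0 0 0 -0.0239 0.0318 0 0.0854' 20
python3 -m jog '0 0 0 -0.0239 0.0318 0 0.0854;0 0 0 -0.0239 0.0318 0 0.0854;0 0 0 -0.0239 0.0318 0 0.0854;0 0 0 -0.0239 0.0318 0 0.0854;0 0 0 -0.0239 0.0318 0 0.0854;0 0 0 -0.0239 0.0318 0 0.0854;0 0 0.11 0 0 0 0.0854;0 0 0.11 0 0 0 0.0854;0 0 0.11 0 0 0 0.0854;0 0 0.11 0 0 0 0.0854'
python3 -m jog '0 0 0.11 0 0 0 0.0854;0 0 0.11 0 0 0 0.0854;0 0 0.11 0 0 0 0.0854;0 0 0.11 0 0 0 0.0854;0 0 0 0 0 0.01 0.0854;0 0 0 0 0 0.01 0.0854;0 0 0 0 0 0.01 0.0854;0 0 0 0 0 0 0.0854;0 0 0 0 0 0 0.0854;0 0 0 0 0 0 0.0854'
cat > st.py <<'E'
from h import *
np.set_printoptions(precision=4,suppress=True)
o=get_obs();R=np.array(o["tcp_rot"])
print("t",round(o["clock"],2),"q",np.array(o["q"]),"p",np.array(o["position"]),"x-yaw",np.arctan2(R[1,0],R[0,0]),"z",R[:,2],"F",np.array(o["contact_force"]),"M",np.array(o["ft_torque"]),"w",o["width"]*.0854)
E
python3 st.py
```

```text
clock: 1.13
position: [0.4201, 0.2712, 0.2315]
tcp_rot: [[0.3, 0.954, 0.0], [0.954, -0.3, 0.0], [0.0, 0.0, -1.0]]
contact_force: [1.3, 0.3, 0.2]
width: 0.997
clock: 1.97
position: [0.5582, 0.0784, 0.2312]
tcp_rot: [[0.682, 0.731, -0.0], [0.731, -0.682, 0.0], [0.0, -0.0, -1.0]]
contact_force: [0.3, -0.1, -0.5]
width: 1.0
clock: 2.8
position: [0.5582, 0.0787, 0.2011]
tcp_rot: [[0.926, 0.377, -0.0], [0.377, -0.926, 0.0], [-0.0, -0.0, -1.0]]
contact_force: [0.0, 0.8, -0.1]
width: 0.996
t 2.8 q [-0.2159  0.6445 -0.0096  1.792   0.0085  0.7054  0.1565] p [0.5582 0.0787 0.2011] x-yaw 0.38658254280307486 z [-0.0003  0.0001 -1.    ] F [ 0.0434  0.7574 -0.1099] M [-0.0248  0.0118  0.031 ] w 0.08501718813018017
```

```bash
python3 -m jog '0 0 0.01 0 0 0 0.0854;0 0 0 0 0 0.012 0.0854;0 0 0 0 0 0.012 0.0854;0 0 0 0 0 0.012 0.0854;0 0 0 0 0 0.012 0.0854;0 0 0 0 0 0.012 0.0854;0 0 0 0 0 0.012 0.0854;0 0 0 0 0 0.006 0.0854;0 0 0 0 0 0 0.0854;0 0 0 0 0 0 0.0854'
python3 - <<'E'
from h import *
T=cam("top");S=cam("scene")
zoom(T,"e1",260,180,75,60,10);zoom(S,"e2",295,130,100,100,6)
E
python3 st.py
```

```text
clock: 3.63
position: [0.5584, 0.0788, 0.1236]
tcp_rot: [[0.93, 0.367, 0.0], [0.367, -0.93, 0.0], [0.0, 0.0, -1.0]]
contact_force: [1.2, 0.2, -0.0]
width: 0.999
t 3.73 q [-0.2172  0.7597 -0.0079  1.853   0.0109  0.5273  0.1436] p [0.5588 0.0788 0.1241] x-yaw 0.3759143442470138 z [ 0.0016  0.0004 -1.    ] F [0.7384 0.2084 0.7842] M [ 0.0234 -0.0248  0.0398] w 0.08557630674206444
```

View pics/e2.png

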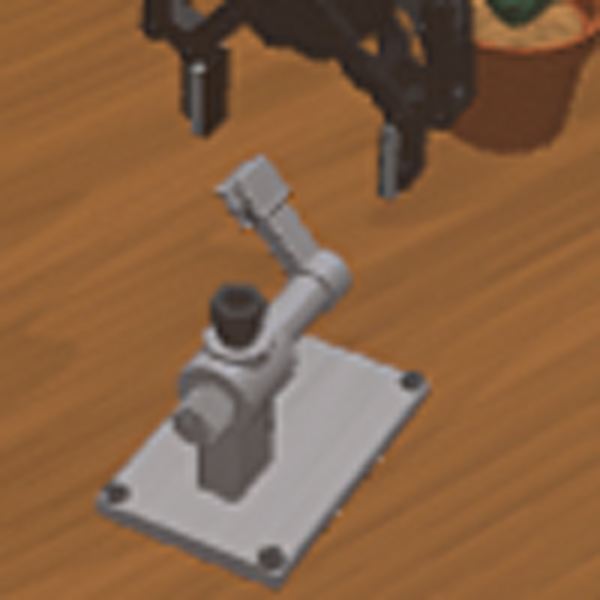

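View pics/e1.png

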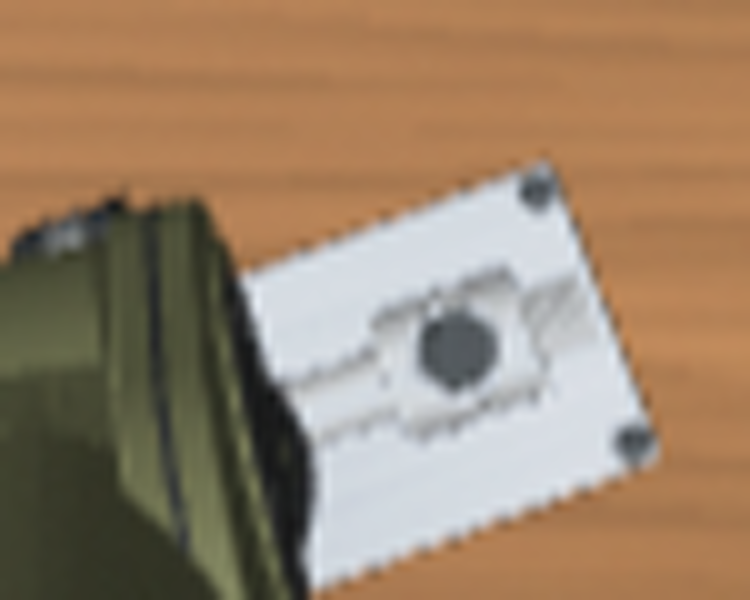

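The fingers at (205,130) and (390,195) in the scene crop straddle the clip end at (255,185). The tips are still above it, so I'm lowering and closing part way.

```bash
python3 -m jog '0 0 0 0 0 0.008 0.0854;0 0 0 0 0 0.008 0.0854;0 0 0 0 0 0.008 0.0854;0 0 0 0 0 0.007 0.0854;0 0 0 0 0 0 0.0854;0 0 0 0 0 0 0.075;0 0 0 0 0 0 0.075;0 0 0 0 0 0 0.075;0 0 0 0 0 0 0.075;0 0 0 0 0 0 0.075' 20
python3 st.py; python3 - <<'E'
from h import *
S=cam("scene")
zoom(S,"e3",295,130,100,100,6)
E
```

```text
clock: 4.57
position: [0.5584, 0.0788, 0.0926]
tcp_rot: [[0.93, 0.367, 0.001], [0.367, -0.93, 0.0], [0.001, 0.0, -1.0]]
contact_force: [-0.2, -0.3, 0.1]
width: 0.872
t 4.57 q [-0.2172  0.8109 -0.008   1.8695  0.013   0.4606  0.1416] p [0.5584 0.0788 0.0926] x-yaw 0.37606465115314064 z [ 0.0007  0.0002 -1.    ] F [-0.1574 -0.3024  0.1056] M [-0.0016  0.0287 -0.0554] w 0.07445928852253351
```

View pics/e3.png

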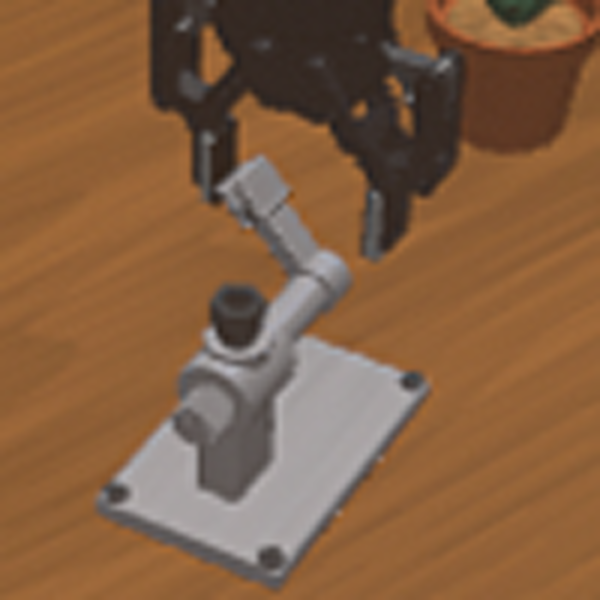

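```bash
python3 -m jog '0 0 0 0.002 0 0 0.07;0 0 0 0.002 0 0 0.065;0 0 0 0.002 0 0 0.06;0 0 0 0.002 0 0 0.055;0 0 0 0.002 0 0 0.05;0 0 0 0.0012 0 0 0.045;0 0 0 0 0 0 0.04;0 0 0 0 0 0 0.036;0 0 0 0 0 0 0.032;0 0 0 0 0 0 0.03' 20
python3 st.py; python3 -m jog '0 0 0 0 0 -0.003 0.028;0 0 0 0 0 -0.003 0.026;0 0 0 0 0 -0.003 0.025;0 0 0 0 0 -0.003 0.025;0 0 0 0 0 0 0.022;0 0 0 0 0 0 0.02;0 0 0 0 0 0 0.018;0 0 0 0 0 0 0.016;0 0 0 0 0 0 0.016;0 0 0 0 0 0 0.016'
python3 st.py; python3 - <<'E'
from h import *
S=cam("scene")
zoom(S,"e4",295,130,100,100,6)
E
```

```text
clock: 5.45
position: [0.5687, 0.083, 0.0923]
tcp_rot: [[0.93, 0.367, 0.0], [0.367, -0.93, 0.0], [0.0, -0.0, -1.0]]
contact_force: [-1.5, 0.2, 0.8]
width: 0.353
t 5.45 q [-0.2206  0.8207 -0.0075  1.8362  0.0116  0.4844  0.1401] p [0.5687 0.083  0.0923] x-yaw 0.3760883564131893 z [ 0.0003  0.0002 -1.    ] F [-1.4599  0.1739  0.7998] M [-0.1438  0.2266 -0.0748] w 0.03013040597095781
clock: 6.28
position: [0.5686, 0.0829, 0.1042]
tcp_rot: [[0.93, 0.367, -0.0], [0.367, -0.93, 0.0], [-0.0, -0.0, -1.0]]
contact_force: [-1.0, -0.5, 1.3]
width: 0.187
t 6.28 q [-0.2206  0.8013 -0.0074  1.831   0.0108  0.5094  0.1408] p [0.5686 0.0829 0.1042] x-yaw 0.3759951968621616 z [-0.0001  0.     -1.    ] F [-0.9738 -0.5359  1.2599] M [-0.0711  0.2078 -0.0034] w 0.016008062940700375
```

View pics/e4.png

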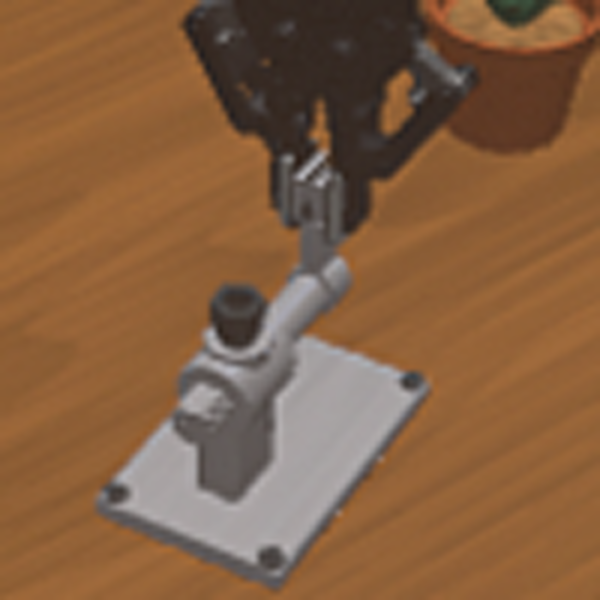

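The arm stands nearly upright between the pads at about (315,185). I'll squeeze gently to square it up.

```bash
python3 -m jog '0 0 0 0 0 0 0.014;0 0 0 0 0 0 0.013;0 0 0 0 0 0 0.012;0 0 0 0 0 0 0.01;0 0 0 0 0 0 0.01;0 0 0 0 0 0 0.01;0 0 0 0 0 0 0.01;0 0 0 0 0 0 0.01;0 0 0 0 0 0 0.01;0 0 0 0 0 0 0.01' 20
python3 st.py; python3 - <<'E'
from h import *
S=cam("scene")
zoom(S,"e5",305,140,70,75,8)
E
```

```text
clock: 7.17
position: [0.569, 0.083, 0.1043]
tcp_rot: [[0.93, 0.367, 0.001], [0.367, -0.93, 0.0], [0.001, 0.0, -1.0]]
contact_force: [1.6, -0.6, -0.9]
width: 0.16
t 7.17 q [-0.2206  0.8013 -0.0074  1.8306  0.0108  0.509   0.1408] p [0.569  0.083  0.1043] x-yaw 0.37601453173046734 z [ 0.0008  0.0002 -1.    ] F [ 1.5961 -0.619  -0.9441] M [ 0.0718 -0.3626 -0.0419] w 0.013684389270054973
```

View pics/e5.png

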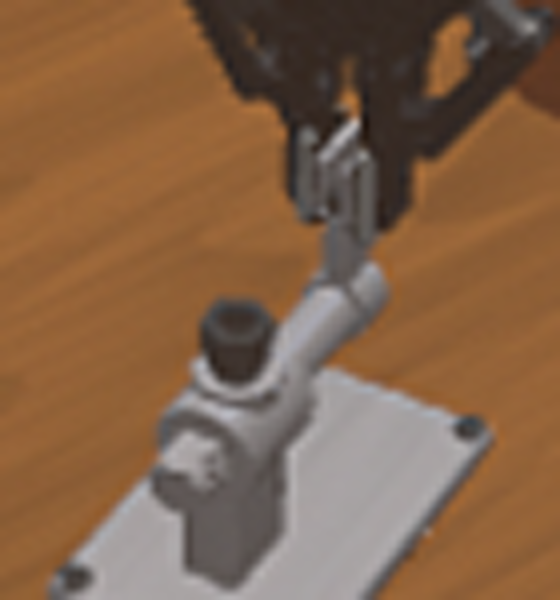

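```bash
python3 -m jog '0 0 0 0 0 0 0.016;0 0 0 0 0 0 0.018;0 0 0 0 0 0 0.024;0 0 0 0 0 0 0.03;0 0 0 0 0 0 0.036;0 0 0 0 0 0 0.04;0 0 0 0 0 -0.025 0.04;0 0 0 0 0 -0.035 0.04;0 0 0 0 0 -0.035 0.05;0 0 0 0 0 -0.025 0.05'
python3 -m jog '0 0 0.12 0 0.04 0 0.05;0 0 0.12 0 0.04 0 0.05;0 0 0 0 0.04 0 0.05;0 0 0 0 0.04 0 0.05;0 0 0 0 0.03 0 0.05;0 0 0 0 0 0 0.05;0 0 0 0 0 0 0.05;0 0 0 0 0 0 0.05;0 0 0 0 0 0 0.05;0 0 0 0 0 0 0.05'
python3 st.py; python3 - <<'E'
from h import *
S=cam("scene");T=cam("top","top2")
zoom(S,"f1",305,140,70,75,8);zoom(T,"f2",260,190,75,58,10)
O=np.array([.5964,.013,0]);X=np.array([.9305,.3663,0]);Y=np.array([-.3663,.9305,0]);Z=np.array([0,0,1.])
A=O+.075*Y+.072*Z
g=lambda c,P,o,k:((proj(c,P)-o+.5)*k-.5)
for th in(-.1,-.05,0,.05,.1):
    P=A+.063*(-np.sin(th)*X+np.cos(th)*Z);print(th,g(S,P,(305,140),8),g(T,P,(260,190),10))
E
```

```text
clock: 8.05
position: [0.5693, 0.0829, 0.227]
tcp_rot: [[0.93, 0.367, 0.002], [0.367, -0.93, 0.001], [0.003, 0.0, -1.0]]
contact_force: [-0.4, -0.3, -0.5]
width: 0.586
clock: 8.88
position: [0.6083, -0.0997, 0.2242]
tcp_rot: [[0.99, 0.139, -0.0], [0.139, -0.99, 0.001], [-0.0, -0.001, -1.0]]
contact_force: [0.3, 0.9, 0.6]
width: 0.583
t 8.88 q [ 0.0644  0.6827  0.0429  1.6078 -0.0377  0.8523  0.2616] p [ 0.6083 -0.0997  0.2242] x-yaw 0.1390890077312188 z [-0.0002  0.0013 -1.    ] F [0.2854 0.8735 0.618 ] M [ 0.0376  0.0034 -0.0038] w 0.04976793555703351
-0.1 [366.8477019  157.13333916] [178.7175694  326.12518019]
-0.05 [358.37867132 153.68828677] [182.80562422 337.33022451]
0 [349.88840032 150.63563026] [186.9687554  348.57931485]
0.05 [341.40095504 147.98252539] [191.19458691 359.8388655 ]
0.1 [332.94021242 145.73481635] [195.47050893 371.07521203]
```

View pics/f1.png

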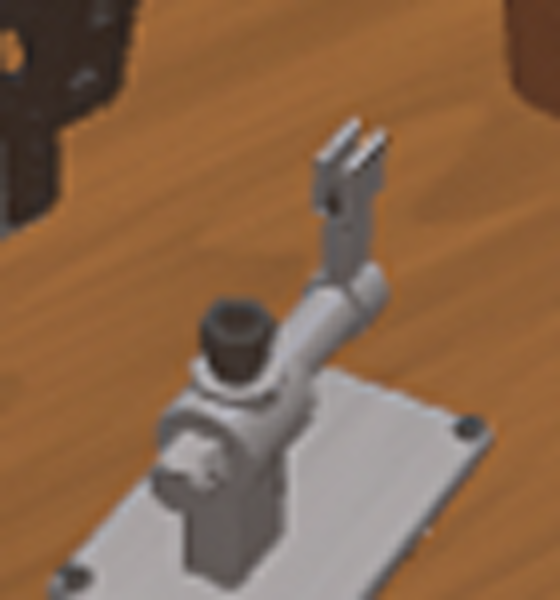

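View pics/f2.png

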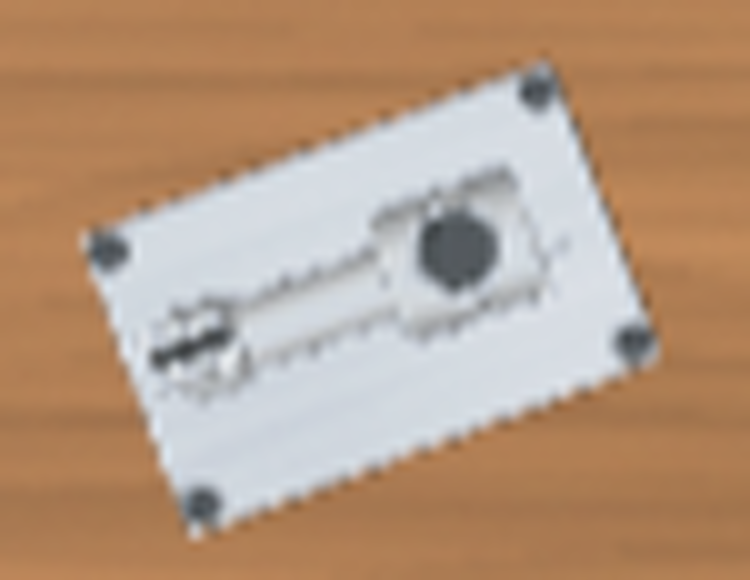

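Upright checks out. The gap between the jaws in the top crop is at (190,347), against (187,349) predicted for upright, and the scene end is at (349,145), against (350,150). Next is the key.

```bash
python3 -m jog '0 0 0 -0.0211 0.0285 0 0.05;0 0 0 -0.0211 0.0285 0 0.05;0 0 0 -0.0211 0.0285 0 0.05;0 0 0 -0.0211 0.0285 0 0.05;0 0 0 -0.0211 0.0285 0 0.05;0 0 0 -0.0211 0.0285 0 0.05;0 0 -0.118 0 0 0 0.05;0 0 -0.118 0 0 0 0.05;0 0 -0.118 0 0 0 0.05;0 0 -0.118 0 0 0 0.05' 
python3 -m jog '0 0 -0.118 0 0 0 0.05;0 0 -0.118 0 0 0 0.05;0 0 -0.118 0 0 0 0.05;0 0 -0.118 0 0 0 0.05;0 0 -0.118 0 0 0 0.05;0 0 -0.118 0 0 0 0.05;0 0 -0.118 0 0 0 0.05;0 0 -0.118 0 0 0 0.05;0 0 -0.118 0 0 0 0.05;0 0 0 0 0 0 0.05'
python3 st.py; python3 - <<'E'
from h import *
S=cam("scene");
zoom(S,"g1",140,140,130,100,6)
im=S["color"][172:192,322:346]; im=np.clip(im.astype(float)*3-60,0,255).astype(np.uint8)
cv2.imwrite("pics/g2.png",cv2.resize(im,None,fx=24,fy=24,interpolation=cv2.INTER_CUBIC))
T=cam("top"); im=T["color"][206:224,297:315]; im=np.clip((im.astype(float)-60)*4,0,255).astype(np.uint8)
cv2.imwrite("pics/g3.png",cv2.resize(im,None,fx=24,fy=24,interpolation=cv2.INTER_CUBIC))
E
```

```text
clock: 9.82
position: [0.5062, -0.2882, 0.2244]
tcp_rot: [[0.817, 0.577, 0.0], [0.577, -0.817, 0.0], [0.0, 0.0, -1.0]]
contact_force: [-0.4, -0.3, 0.5]
width: 0.587
clock: 10.65
position: [0.5062, -0.2882, 0.2242]
tcp_rot: [[-0.103, 0.995, 0.0], [0.995, 0.103, 0.0], [0.0, 0.0, -1.0]]
contact_force: [-0.1, -0.0, 0.6]
width: 0.59
t 10.65 q [ 0.6937  0.6651 -0.4389  1.6978  0.3533  0.8581  1.7768] p [ 0.5062 -0.2882  0.2242] x-yaw 1.6735959870630885 z [ 0.0001  0.0005 -1.    ] F [-0.0966 -0.0354  0.637 ] M [-0.0267  0.0207  0.0225] w 0.05037805572982473
```

View pics/g1.png

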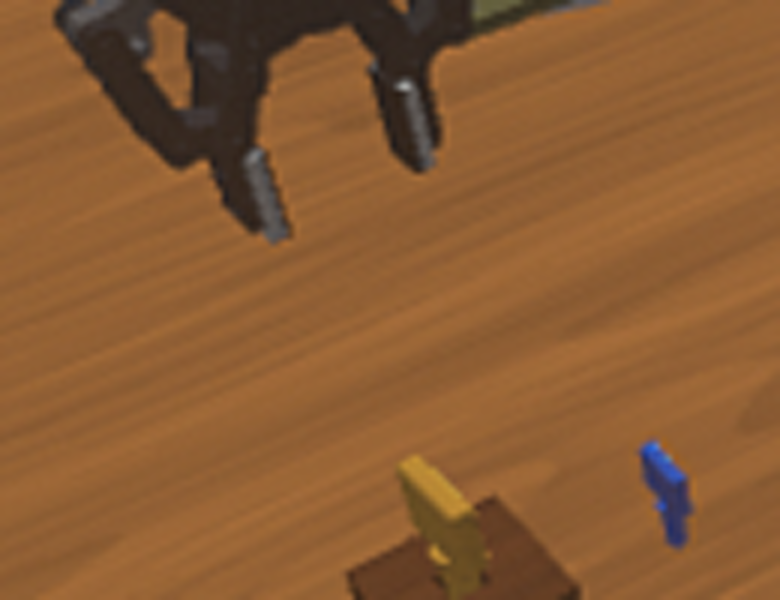

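View pics/g2.png

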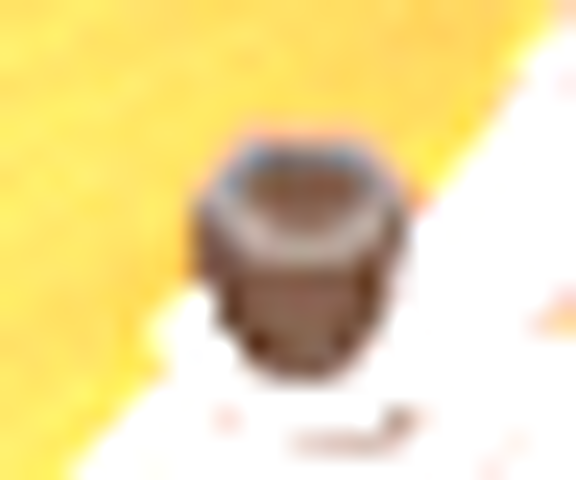

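View pics/g3.png

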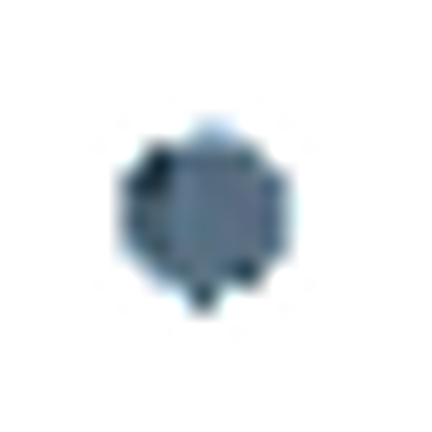

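```bash
python3 - <<'E'
from h import *
S=cam("scene")
f=lambda x,y:((x+.5)/24-.5+322,(y+.5)/24-.5+172)
z=.114
# hexagon corners by eye (outer rim)
pts=[(248,140),(358,140),(410,200),(362,268),(240,268),(195,205)]
w=np.array([onz(S,f(*p),z)[:2] for p in pts]);c=w.mean(0);print(c)
for i in range(6):
    v=w[(i+1)%6]-w[i]; print(np.round(w[i],4),"r",np.linalg.norm(w[i]-c)*1e3,"edge ang mod60",np.degrees(np.arctan2(v[1],v[0]))%60,"corner ang mod 60",np.degrees(np.arctan2(*(w[i]-c)[::-1]))%60)
E
```

```text
[0.59613362 0.01360892]
[0.5843 0.0157] r 12.054198526991353 edge ang mod60 52.05240310901616 corner ang mod 60 49.80252899734586
[0.5915 0.025 ] r 12.286381300222407 edge ang mod60 49.62042415346828 corner ang mod 60 52.309759283881746
[0.6027 0.0229] r 11.401332309739667 edge ang mod60 56.98190291022155 corner ang mod 60 54.70667101101807
[0.6084 0.0118] r 12.37979782048809 edge ang mod60 52.08233060238105 corner ang mod 60 51.59195229386437
[0.6005 0.0017] r 12.669373439257633 edge ang mod60 46.03597442360319 corner ang mod 60 50.33554310635421
[0.5894 0.0045] r 11.319177879842783 edge ang mod60 54.616079951535966 corner ang mod 60 53.65059741697361
```

Scene zoom: the screw head is a hexagon with edges parallel to the socket's. Its corners lie at about 52° mod 60 and its radius of 12 mm matches the given size. Next I grasp the key; afterwards I'll turn the tool to a yaw of about 82° so the bit lines up.

```bash
python3 -m jog '0 0 0 0.0016 0.001 0.03 0.05;0 0 0 0 0 0.03 0.05;0 0 0 0 0 0.03 0.05;0 0 0 0 0 0.03 0.05;0 0 0 0 0 0.02 0.05;0 0 0 0 0 0.015 0.05;0 0 0 0 0 0.01 0.05;0 0 0 0 0 0.008 0.05;0 0 0 0 0 0 0.05;0 0 0 0 0 0 0.05' 
python3 st.py; python3 - <<'E'
from h import *
S=cam("scene"); zoom(S,"i1",160,165,110,100,6)
E
```

```text
clock: 11.63
position: [0.5073, -0.2869, 0.0516]
tcp_rot: [[-0.099, 0.995, 0.0], [0.995, 0.099, -0.0], [-0.0, 0.0, -1.0]]
contact_force: [0.6, -0.3, 0.1]
width: 0.584
t 11.63 q [ 0.6051  0.9057 -0.2954  1.8152  0.5034  0.495   1.6379] p [ 0.5073 -0.2869  0.0516] x-yaw 1.669599354570443 z [ 0.0004 -0.0003 -1.    ] F [ 0.6183 -0.3319  0.0619] M [-0.0104  0.0264  0.0454] w 0.049893654844485685
```

View pics/i1.png

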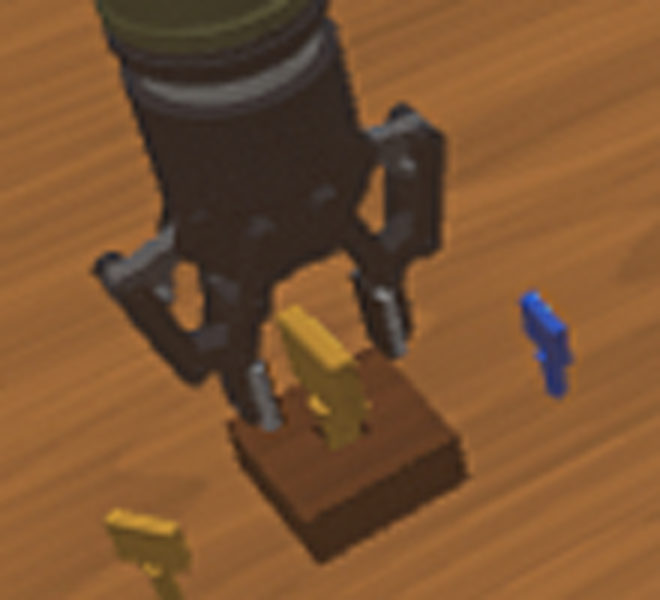

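The handle at (320,350) is centred between the fingers. Closing.

```bash
python3 -m jog '0 0 0 0 0 0 0.04;0 0 0 0 0 0 0.03;0 0 0 0 0 0 0.024;0 0 0 0 0 0 0.018;0 0 0 0 0 0 0.014;0 0 0 0 0 0 0.012;0 0 0 0 0 0 0.008;0 0 0 0 0 0 0.008;0 0 0 0 0 0 0.008;0 0 0 0 0 0 0.008' 40
python3 st.py
python3 -m jog '0 0 0 0 0 0 0.008;0 0 0 0 0 -0.01 0.008;0 0 0 0 0 -0.02 0.008;0 0 0 0 0 -0.03 0.008;0 0 0 0 0 -0.035 0.008;0 0 0 0 0 -0.035 0.008;0 0 0 0 0 -0.025 0.008;0 0 0 0 0 -0.015 0.008;0 0 0 0 0 0 0.008;0 0 0 0 0 0 0.008'
python3 st.py; python3 - <<'E'
from h import *
S=cam("scene"); zoom(S,"j1",160,85,90,110,6)
T=cam("top"); zoom(T,"j2",380,215,80,60,8)
o=get_obs();R=np.array(o["tcp_rot"]);p=np.array(o["position"])
for d in(.038,.043,.048,.053): print(d,(proj(S,p+R[:,2]*d)-(160,85)+.5)*6-.5)
E
```

```text
clock: 12.52
position: [0.507, -0.2872, 0.0515]
tcp_rot: [[-0.099, 0.995, 0.0], [0.995, 0.099, -0.0], [-0.0, 0.0, -1.0]]
contact_force: [-0.9, -0.4, 2.8]
width: 0.133
t 12.52 q [ 0.6056  0.9058 -0.2953  1.8155  0.5039  0.4948  1.6383] p [ 0.507  -0.2872  0.0515] x-yaw 1.6698773784358645 z [ 0.0004 -0.0004 -1.    ] F [-0.8904 -0.4296  2.8272] M [-0.1658  0.1169 -0.0687] w 0.01139609118822115
clock: 13.35
position: [0.5069, -0.2868, 0.2218]
tcp_rot: [[-0.099, 0.995, 0.001], [0.995, 0.099, -0.0], [-0.0, 0.001, -1.0]]
contact_force: [-0.2, 0.0, -1.6]
width: 0.134
t 13.35 q [ 0.6918  0.6679 -0.4406  1.7018  0.3586  0.8518  1.7656] p [ 0.5069 -0.2868  0.2218] x-yaw 1.6701200384272246 z [ 0.0009 -0.0002 -1.    ] F [-0.2495  0.0002 -1.6034] M [0.0183 0.0698 0.0009] w 0.011458347975225429
0.038 [256.52493706 622.71698191]
0.043 [259.57361822 633.04774771]
0.048 [262.59729005 643.29376684]
0.053 [265.59625902 653.45607783]
```

View pics/j1.png

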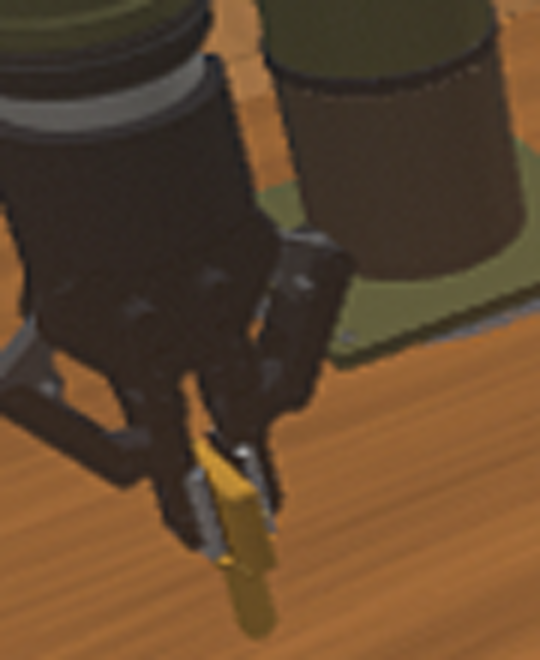

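The key is held upright, bit end at (258,638), which matches the predicted tip about 44 mm below the TCP. Carrying it to above the screw.

```bash
python3 -m jog '0 0 0 0.018 0.0074 0 0.008;0 0 0 0.036 0.0148 0 0.008;0 0 0 0.036 0.0148 0 0.008;0 0 0 0.036 0.0148 0 0.008;0 0 0 0.036 0.0148 0 0.008;0 0 0 0.036 0.0148 0 0.008;0 0 0 0.036 0.0148 0 0.008;0 0 0 0.036 0.0148 0 0.008;0 0 0 0.0198 0.0077 0 0.008;0 0 0 0 0 0 0.008'
python3 -m jog '0 0 0.12 0 0 0 0.008;0 0 0.119 0 0 0 0.008;0 0 0 0 0 0.02 0.008;0 0 0 0 0 0.02 0.008;0 0 0 0 0 0.01 0.008;0 0 0 0 0 0 0.008;0 0 0 0 0 0 0.008;0 0 0 0 0 0 0.008;0 0 0 0 0 0 0.008;0 0 0 0 0 0 0.008'
python3 st.py; python3 - <<'E'
from h import *
S=cam("scene"); zoom(S,"k1",305,110,70,90,7)
T=cam("top"); zoom(T,"k2",280,190,60,50,8)
o=get_obs();R=np.array(o["tcp_rot"]);p=np.array(o["position"])
for d in(.0,.0435,): print(d,(proj(S,p+R[:,2]*d)-(305,110)+.5)*7-.5)
print((proj(S,(.5963,.0133,.114))-(305,110)+.5)*7-.5)
E
```

```text
clock: 14.28
position: [0.5963, 0.0219, 0.2199]
tcp_rot: [[-0.109, 0.994, -0.001], [0.994, 0.109, 0.006], [0.006, -0.001, -1.0]]
contact_force: [0.7, 0.3, -1.1]
width: 0.133
clock: 15.12
position: [0.5969, 0.0132, 0.1722]
tcp_rot: [[0.139, 0.99, 0.002], [0.99, -0.139, 0.0], [0.001, 0.002, -1.0]]
contact_force: [0.3, -0.2, -0.9]
width: 0.129
t 15.12 q [ 0.0786  0.7357 -0.3115  1.7091  0.3087  0.7436  1.045 ] p [0.5969 0.0132 0.1722] x-yaw 1.4308593908757696 z [ 0.0018  0.0003 -1.    ] F [ 0.3339 -0.1701 -0.9384] M [ 0.034  -0.0246  0.0306] w 0.011053044021308838
0.0 [209.38052192 364.0820194 ]
0.0435 [207.64874362 462.66754355]
[206.40059597 493.45224696]
```

View pics/k1.png

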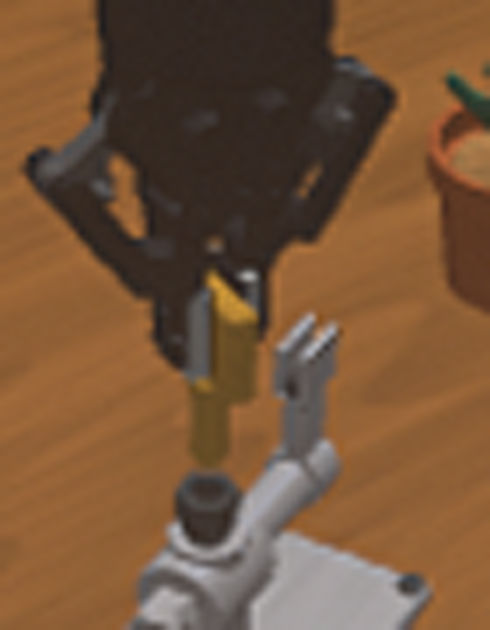

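View pics/k2.png

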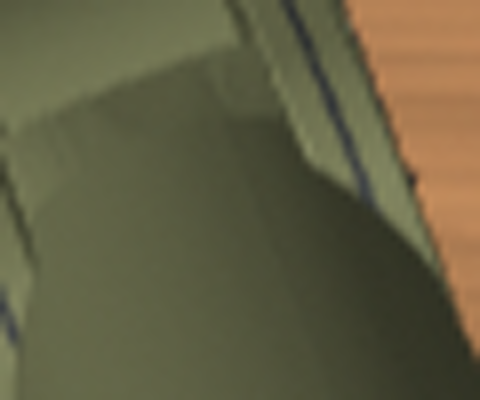

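In the scene crop the bit (x 190–228, end y≈467) is centred over the socket (x 176–240, centre about (208,493)). Lowering in small steps and watching the force.

```bash
python3 -m jog '0 0 0 0 0 0.004 0.008;0 0 0 0 0 0.004 0.008;0 0 0 0 0 0.003 0.008;0 0 0 0 0 0.002 0.008;0 0 0 0 0 0.001 0.008;0 0 0 0 0 0.001 0.008;0 0 0 0 0 0.001 0.008;0 0 0 0 0 0 0.008;0 0 0 0 0 0 0.008;0 0 0 0 0 0 0.008'
python3 st.py;python3 - <<'E'
from h import *
S=cam("scene"); zoom(S,"l1",315,150,50,55,10)
E
```

```text
clock: 16.05
position: [0.5964, 0.0133, 0.1554]
tcp_rot: [[0.139, 0.99, 0.0], [0.99, -0.139, 0.0], [0.0, 0.0, -1.0]]
contact_force: [1.0, 0.7, -0.3]
width: 0.136
t 16.05 q [ 0.0729  0.7581 -0.3022  1.7227  0.3195  0.7092  1.0354] p [0.5964 0.0133 0.1554] x-yaw 1.4309525713304383 z [ 0.0003  0.0001 -1.    ] F [ 0.9903  0.6981 -0.346 ] M [0.0316 0.0536 0.0127] w 0.011615925256925104
```

View pics/l1.png

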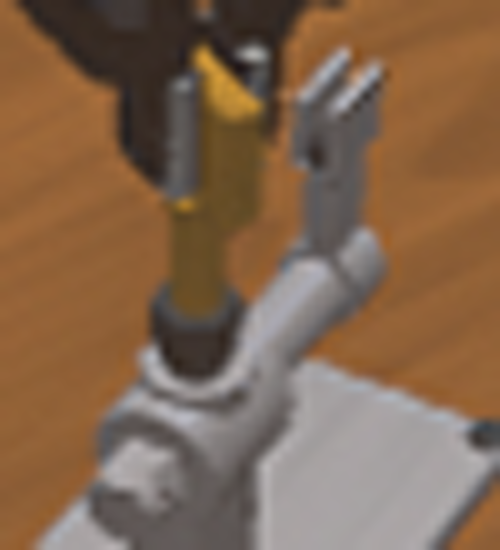

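The tip sits inside the socket mouth at (197,300). Lowering further.

```bash
python3 -m jog '0 0 0 0 0 0.0005 0.008;0 0 0 0 0 0.0005 0.008;0 0 0 0 0 0.0005 0.008;0 0 0 0 0 0.0005 0.008;0 0 0 0 0 0.0005 0.008;0 0 0 0 0 0.0005 0.008;0 0 0 0 0 0.0005 0.008;0 0 0 0 0 0 0.008;0 0 0 0 0 0 0.008;0 0 0 0 0 0 0.008'
python3 st.py
```

```text
clock: 16.93
position: [0.596, 0.0136, 0.1515]
tcp_rot: [[0.139, 0.99, -0.001], [0.99, -0.139, 0.0], [0.0, -0.001, -1.0]]
contact_force: [-0.5, 1.0, -0.4]
width: 0.131
t 16.93 q [ 0.0715  0.7634 -0.3004  1.7258  0.3216  0.7017  1.0334] p [0.596  0.0136 0.1515] x-yaw 1.431319904145472 z [-0.0007  0.0005 -1.    ] F [-0.5467  1.0442 -0.4212] M [0.3442 0.3458 0.0279] w 0.01122989178595645
```

```bash
python3 -m jog '0 0 0 0 0 0.0005 0.008;0 0 0 0 0 0.0005 0.008;0 0 0 0 0 0.0005 0.008;0 0 0 0 0 0.0005 0.008;0 0 0 0 0 0.0005 0.008;0 0 0 0 0 0.0005 0.008;0 0 0 0 0 0.0005 0.008;0 0 0 0 0 0.0005 0.008;0 0 0 0 0 0 0.008;0 0 0 0 0 0 0.008'
python3 st.py;python3 - <<'E'
from h import *
S=cam("scene"); zoom(S,"m1",315,150,50,55,10)
E
```

```text
clock: 17.77
position: [0.5961, 0.0135, 0.1477]
tcp_rot: [[0.139, 0.99, -0.0], [0.99, -0.139, 0.0], [0.0, -0.001, -1.0]]
contact_force: [-2.6, 2.7, 1.0]
width: 0.134
t 17.77 q [ 0.0702  0.7687 -0.298   1.7286  0.3243  0.6934  1.0311] p [0.5961 0.0135 0.1477] x-yaw 1.4312684910328295 z [-0.0005  0.0004 -1.    ] F [-2.6202  2.6798  0.9697] M [ 0.7326  0.6907 -0.0097] w 0.011410599894884197
```

View pics/m1.png

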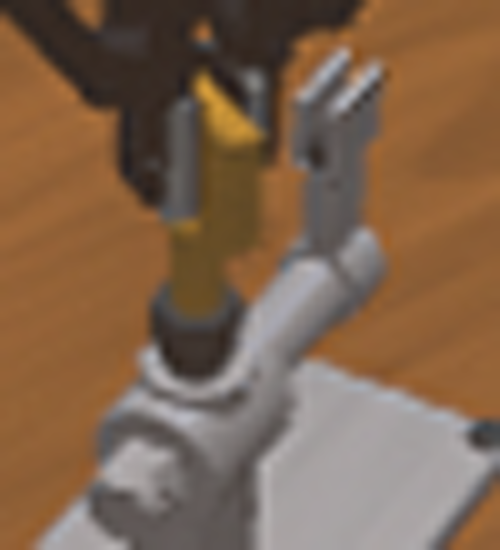

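```bash
python3 -m jog '0 0 0 0.0003 -0.0003 0 0.008;0 0 0 0.0003 -0.0003 0 0.008;0 0 0 0 0 0 0.008;0 0 0 0 0 0 0.008;0 0 0 0 0 0 0.008;0 0 0 0 0 0.0004 0.008;0 0 0 0 0 0.0003 0.008;0 0 0 0 0 0.0003 0.008;0 0 0 0 0 0 0.008;0 0 0 0 0 0 0.008'
python3 st.py
```

```text
clock: 18.65
position: [0.5959, 0.0137, 0.1468]
tcp_rot: [[0.139, 0.99, 0.0], [0.99, -0.139, -0.0], [-0.0, 0.0, -1.0]]
contact_force: [-0.9, 1.6, -0.3]
width: 0.131
t 18.65 q [ 0.0688  0.7694 -0.2966  1.7305  0.3254  0.6901  1.0291] p [0.5959 0.0137 0.1468] x-yaw 1.4308666256157532 z [ 0.0002 -0.0002 -1.    ] F [-0.9436  1.5569 -0.3073] M [0.2942 0.3357 0.0269] w 0.01115350048100521
```

```bash
python3 -m jog '0 0 0 0.0002 -0.0002 0 0.008;0 0 0 0 0 0 0.008;0 0 0 0 0 0 0.008;0 0 0.02 0 0 0.00005 0.008;0 0 0.02 0 0 0.00005 0.008;0 0 0.02 0 0 0.00005 0.008;0 0 0.02 0 0 0.00005 0.008;0 0 0.02 0 0 0.00005 0.008;0 0 0.02 0 0 0.00005 0.008;0 0 0.02 0 0 0.00005 0.008'
cat > m.py <<'E'
from h import *
import sys
np.set_printoptions(precision=4,suppress=True)
n=int(sys.argv[1]) if len(sys.argv)>1 else 6
L=[]
for i in range(n):
    o=get_obs(); L.append(np.r_[o["contact_force"],o["ft_torque"],o["joint_efforts"][6]]);
    if i<n-1: vision.camera("scene")
L=np.array(L);R=np.array(o["tcp_rot"])
print("t",round(o["clock"],2),"yaw",np.arctan2(R[1,0],R[0,0]),"q7",o["q"][6],"p",np.array(o["position"]))
print("mean",L.mean(0),"std",L.std(0)[:6]);print("Mz",L[:,5],"e7",L[:,6])
E
python3 m.py 6
```

```text
clock: 19.48
position: [0.5957, 0.0141, 0.1465]
tcp_rot: [[0.278, 0.961, 0.0], [0.961, -0.278, 0.0], [0.0, 0.0, -1.0]]
contact_force: [-1.1, 0.8, -0.6]
width: 0.135
t 19.73 yaw 1.2911734049530743 q7 0.9261655928898416 p [0.5957 0.0142 0.1465]
mean [-0.1497  0.3554 -0.772   0.1024  0.0578  0.0279 -0.0353] std [0.4767 0.2844 0.4439 0.0286 0.0174 0.0272]
Mz [0.0112 0.0196 0.0042 0.0171 0.0863 0.0291] e7 [ 0.1387 -0.0444 -0.1553 -0.0752 -0.0428 -0.0328]
```

```bash
python3 -m jog '0 0 0.02 0 0 0.00005 0.008;0 0 0.02 0 0 0.00005 0.008;0 0 0.02 0 0 0.00005 0.008;0 0 0.02 0 0 0.00005 0.008;0 0 0.02 0 0 0.00005 0.008;0 0 0.02 0 0 0.00005 0.008;0 0 0.02 0 0 0.00005 0.008;0 0 0 0 0 0 0.008;0 0 0 0 0 0 0.008;0 0 0 0 0 0 0.008'
python3 m.py 5
python3 -m jog '0 0 0.02 0 0 0.00005 0.008;0 0 0.02 0 0 0.00005 0.008;0 0 0.02 0 0 0.00005 0.008;0 0 0.02 0 0 0.00005 0.008;0 0 0.02 0 0 0.00005 0.008;0 0 0.02 0 0 0.00005 0.008;0 0 0.02 0 0 0.00005 0.008;0 0 0 0 0 0 0.008;0 0 0 0 0 0 0.008;0 0 0 0 0 0 0.008'
python3 m.py 5
```

```text
clock: 20.57
position: [0.5958, 0.0143, 0.1461]
tcp_rot: [[0.407, 0.913, 0.0], [0.913, -0.407, 0.0], [0.0, 0.0, -1.0]]
contact_force: [-0.1, 0.4, -0.5]
width: 0.138
t 20.77 yaw 1.1510900835244957 q7 0.8246000862293315 p [0.5958 0.0143 0.1461]
mean [ 0.6245  0.8886  0.1628  0.2055 -0.114   0.0432 -0.0363] std [0.3919 0.7464 0.3964 0.0215 0.034  0.0379]
Mz [ 0.0903  0.0624  0.0286 -0.0216  0.0562] e7 [-0.0388 -0.0361 -0.0355 -0.0356 -0.0357]
clock: 21.6
position: [0.5958, 0.0143, 0.1458]
tcp_rot: [[0.531, 0.847, 0.0], [0.847, -0.531, 0.0], [0.0, 0.0, -1.0]]
contact_force: [1.1, 0.6, 0.2]
width: 0.131
t 21.8 yaw 1.011109015616835 q7 0.7240259671751186 p [0.5958 0.0143 0.1458]
mean [ 1.2092  1.5812 -0.403   0.4406 -0.3142  0.0492 -0.0383] std [0.5835 0.5671 0.4238 0.0409 0.0073 0.0086]
Mz [0.0476 0.0353 0.06   0.0467 0.0563] e7 [-0.0407 -0.0381 -0.0375 -0.0376 -0.0377]
```

Free drag reads about 0.037 on the settled joint-7 effort and about 0.05 on the wrist moment, as stated. Continuing.

```bash
python3 -m jog '0 0 0.02 0.0003 0 0.00005 0.008;0 0 0.02 0 0 0.00005 0.008;0 0 0.02 0 0 0.00005 0.008;0 0 0.02 0 0 0.00005 0.008;0 0 0.02 0 0 0.00005 0.008;0 0 0.02 0 0 0.00005 0.008;0 0 0.02 0 0 0.00005 0.008;0 0 0 0 0 0 0.008;0 0 0 0 0 0 0.008;0 0 0 0 0 0 0.008'
python3 m.py 5
python3 -m jog '0 0 0.02 0 0 0.00005 0.008;0 0 0.02 0 0 0.00005 0.008;0 0 0.02 0 0 0.00005 0.008;0 0 0.02 0 0 0.00005 0.008;0 0 0.02 0 0 0.00005 0.008;0 0 0.02 0 0 0.00005 0.008;0 0 0 0 0 0 0.008;0 0 0 0 0 0 0.008;0 0 0 0 0 0 0.008;0 0 0 0 0 0 0.008'
python3 m.py 5
```

```text
clock: 22.63
position: [0.5959, 0.0144, 0.1454]
tcp_rot: [[0.644, 0.765, 0.0], [0.765, -0.644, 0.0], [0.0, 0.0, -1.0]]
contact_force: [1.4, 2.4, -0.1]
width: 0.133
t 22.83 yaw 0.8710670046573222 q7 0.6239714050498171 p [0.5959 0.0144 0.1454]
mean [ 1.5281  1.8511  0.4506  0.4286 -0.4113  0.0328 -0.0372] std [0.2211 0.6324 0.5182 0.0359 0.0536 0.0233]
Mz [ 0.0293  0.0229 -0.0032  0.0641  0.0508] e7 [-0.0397 -0.0369 -0.0363 -0.0363 -0.0365]
clock: 23.67
position: [0.5959, 0.0145, 0.1451]
tcp_rot: [[0.731, 0.682, 0.0], [0.682, -0.731, 0.0], [0.0, 0.0, -1.0]]
contact_force: [1.9, 2.4, -0.1]
width: 0.133
t 23.87 yaw 0.7511077040462161 q7 0.5389854818150032 p [0.5959 0.0145 0.1451]
mean [ 2.2467  2.0911  0.1125  0.5492 -0.6174  0.0595 -0.0381] std [0.4023 0.4056 0.4103 0.0327 0.0108 0.0237]
Mz [0.0898 0.0754 0.0211 0.0634 0.048 ] e7 [-0.038  -0.0379 -0.038  -0.0382 -0.0384]
```

```bash
python3 -m jog '0 0 0.02 0.0003 0 0.00005 0.008;0 0 0.02 0.0003 0 0.00005 0.008;0 0 0.02 0 0 0.00005 0.008;0 0 0.02 0 0 0.00005 0.008;0 0 0.02 0 0 0.00005 0.008;0 0 0.02 0 0 0.00005 0.008;0 0 0 0 0 0 0.008;0 0 0 0 0 0 0.008;0 0 0 0 0 0 0.008;0 0 0 0 0 0 0.008'
python3 m.py 4
python3 -m jog '0 0 0.02 0.0001 0 0.00005 0.008;0 0 0.02 0 0 0.00005 0.008;0 0 0.02 0 0 0.00005 0.008;0 0 0.02 0 0 0.00005 0.008;0 0 0.02 0 0 0.00005 0.008;0 0 0.02 0 0 0.00005 0.008;0 0 0 0 0 0 0.008;0 0 0 0 0 0 0.008;0 0 0 0 0 0 0.008;0 0 0 0 0 0 0.008'
python3 m.py 4
```

```text
clock: 24.7
position: [0.5961, 0.0147, 0.1448]
tcp_rot: [[0.807, 0.59, -0.0], [0.59, -0.807, -0.0], [-0.0, -0.0, -1.0]]
contact_force: [1.4, 0.5, 1.7]
width: 0.135
t 24.85 yaw 0.6309209701928089 q7 0.45403603288398153 p [0.5961 0.0146 0.1448]
mean [ 1.5104  1.0183  0.9469  0.2462 -0.3838  0.0408 -0.0337] std [0.4877 0.6834 0.727  0.0241 0.052  0.0194]
Mz [0.0074 0.0499 0.0506 0.0552] e7 [-0.0338 -0.0336 -0.0336 -0.0337]
clock: 25.68
position: [0.5963, 0.0147, 0.1445]
tcp_rot: [[0.872, 0.489, -0.0], [0.489, -0.872, -0.0], [-0.0, -0.0, -1.0]]
contact_force: [1.9, -0.2, 0.5]
width: 0.136
t 25.83 yaw 0.5110210786713554 q7 0.3699963374713298 p [0.5962 0.0148 0.1444]
mean [ 1.5084  0.3532  1.1688  0.0515 -0.2686  0.0309 -0.0316] std [0.3    0.5701 0.4312 0.027  0.0254 0.0066]
Mz [0.0231 0.0287 0.0306 0.0413] e7 [-0.0317 -0.0315 -0.0316 -0.0316]
```

```bash
python3 -m jog '0 0 0.02 0.0002 -0.0001 0.00005 0.008;0 0 0.02 0 0 0.00005 0.008;0 0 0.02 0 0 0.00005 0.008;0 0 0.02 0 0 0.00005 0.008;0 0 0.02 0 0 0.00005 0.008;0 0 0.02 0 0 0.00005 0.008;0 0 0 0 0 0 0.008;0 0 0 0 0 0 0.008;0 0 0 0 0 0 0.008;0 0 0 0 0 0 0.008'
python3 m.py 4
python3 -m jog '0 0 0.02 0.0001 0 0.00005 0.008;0 0 0.02 0 0 0.00005 0.008;0 0 0.02 0 0 0.00005 0.008;0 0 0.02 0 0 0.00005 0.008;0 0 0.02 0 0 0.00005 0.008;0 0 0 0 0 0 0.008;0 0 0 0 0 0 0.008;0 0 0 0 0 0 0.008;0 0 0 0 0 0 0.008;0 0 0 0 0 0 0.008'
python3 m.py 4
```

```text
clock: 26.67
position: [0.5964, 0.0149, 0.1442]
tcp_rot: [[0.925, 0.381, -0.0], [0.381, -0.925, -0.0], [-0.0, 0.0, -1.0]]
contact_force: [1.0, -1.1, 1.2]
width: 0.131
t 26.82 yaw 0.3909877993745307 q7 0.28605238492038454 p [0.5964 0.0149 0.1441]
mean [ 1.0674 -1.1734  1.3673 -0.2686 -0.2091  0.0384 -0.0312] std [0.2726 0.3336 0.1848 0.0065 0.0125 0.0105]
Mz [0.0265 0.0481 0.0295 0.0495] e7 [-0.0313 -0.0311 -0.0311 -0.0312]
clock: 27.65
position: [0.5965, 0.015, 0.1439]
tcp_rot: [[0.958, 0.287, -0.0], [0.287, -0.958, -0.0], [-0.0, 0.0, -1.0]]
contact_force: [0.7, -1.7, 1.6]
width: 0.136
t 27.8 yaw 0.2909291847445087 q7 0.2164664419540702 p [0.5965 0.015  0.1439]
mean [ 0.3433 -1.9182  0.9895 -0.4735 -0.2157  0.0141 -0.031 ] std [0.4316 0.225  0.3729 0.0253 0.0262 0.0226]
Mz [ 0.0042 -0.0067  0.0522  0.0067] e7 [-0.0309 -0.031  -0.0311 -0.0311]
```

```bash
python3 -m jog '0 0 0.02 -0.0001 0.0003 0.00005 0.008;0 0 0.02 0 0.0003 0.00005 0.008;0 0 0.02 0 0 0.00005 0.008;0 0 0.02 0 0 0.00005 0.008;0 0 0.02 0 0 0.00005 0.008;0 0 0 0 0 0 0.008;0 0 0 0 0 0 0.008;0 0 0 0 0 0 0.008;0 0 0 0 0 0 0.008;0 0 0 0 0 0 0.008'
python3 m.py 4
python3 -m jog '0 0 0.02 0 0.0001 0.00005 0.008;0 0 0.02 0 0 0.00005 0.008;0 0 0.02 0 0 0.00005 0.008;0 0 0.02 0 0 0.00005 0.008;0 0 0.02 0 0 0.00005 0.008;0 0 0 0 0 0 0.008;0 0 0 0 0 0 0.008;0 0 0 0 0 0 0.008;0 0 0 0 0 0 0.008;0 0 0 0 0 0 0.008'
python3 m.py 4
```

```text
clock: 28.63
position: [0.5966, 0.0148, 0.1437]
tcp_rot: [[0.982, 0.19, 0.0], [0.19, -0.982, 0.001], [0.0, -0.001, -1.0]]
contact_force: [0.8, -0.3, 0.0]
width: 0.134
t 28.78 yaw 0.19121688383796143 q7 0.148025015139502 p [0.5966 0.0148 0.1437]
mean [ 1.039   0.5038  0.8907  0.1217 -0.2056  0.0323 -0.032 ] std [0.1374 0.6914 0.5346 0.0495 0.019  0.0216]
Mz [-0.0031  0.0331  0.0525  0.0466] e7 [-0.0318 -0.0319 -0.032  -0.032 ]
clock: 29.62
position: [0.5967, 0.0147, 0.1435]
tcp_rot: [[0.996, 0.091, 0.0], [0.091, -0.996, 0.0], [0.0, -0.0, -1.0]]
contact_force: [0.9, 2.2, 0.2]
width: 0.131
t 29.77 yaw 0.09117101059946218 q7 0.07896310900505835 p [0.5967 0.0146 0.1434]
mean [ 1.0358  2.0003  0.5059  0.6145 -0.3193  0.0215 -0.0354] std [0.5419 0.3186 0.5332 0.0242 0.0203 0.0328]
Mz [ 0.0263 -0.0214  0.0114  0.0698] e7 [-0.0352 -0.0353 -0.0354 -0.0355]
```

```bash
python3 -m jog '0 0 0.02 0 -0.0002 0.00005 0.008;0 0 0.02 0 0 0.00005 0.008;0 0 0.02 0 0 0.00005 0.008;0 0 0.02 0 0 0.00005 0.008;0 0 0.02 0 0 0.00005 0.008;0 0 0 0 0 0 0.008;0 0 0 0 0 0 0.008;0 0 0 0 0 0 0.008;0 0 0 0 0 0 0.008;0 0 0 0 0 0 0.008'
python3 m.py 4;python3 - <<'E'
from h import *
S=cam("scene"); zoom(S,"n1",310,145,55,60,10)
E
```

```text
clock: 30.6
position: [0.5968, 0.0147, 0.1433]
tcp_rot: [[1.0, -0.009, 0.001], [-0.009, -1.0, 0.0], [0.001, -0.0, -1.0]]
contact_force: [1.1, 2.5, 2.9]
width: 0.14
t 30.75 yaw -0.008947679926257689 q7 0.009556113685876099 p [0.5968 0.0147 0.1433]
mean [ 1.3494  2.7686  2.9095  0.651  -0.4449  0.054  -0.0501] std [0.2851 0.2098 0.2089 0.0535 0.0302 0.0311]
Mz [0.0122 0.0921 0.0377 0.0739] e7 [-0.0498 -0.05   -0.0501 -0.0503]
```

View pics/n1.png

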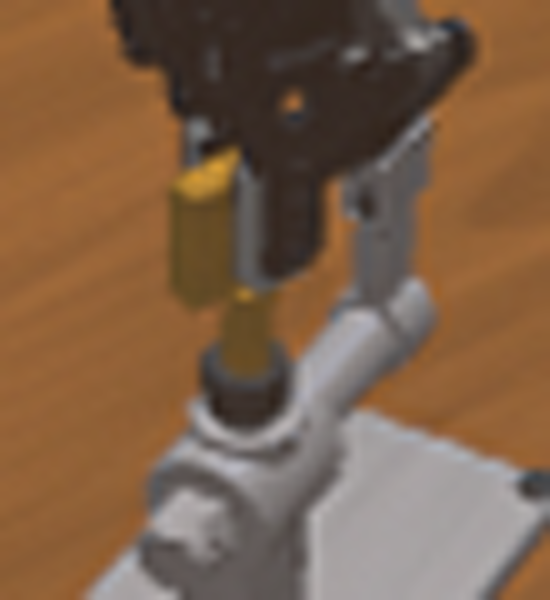

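The moment has started to climb, with the settled effort going from 0.035 to 0.050 and Fz to +2.9 N. The picture shows the key upright in the screw at (245,370) and the handle turned with the tool. I'll take the load off sideways and axially, then turn in small steps.

```bash
python3 -m jog '0 0 0 0.0002 -0.0003 -0.0002 0.008;0 0 0 0.0001 -0.0003 -0.0001 0.008;0 0 0 0 0 0 0.008;0 0 0 0 0 0 0.008;0 0 0 0 0 0 0.008;0 0 0.01 0 0 0 0.008;0 0 0.01 0 0 0 0.008;0 0 0.01 0 0 0 0.008;0 0 0 0 0 0 0.008;0 0 0 0 0 0 0.008'
python3 m.py 5
```

```text
clock: 31.63
position: [0.5968, 0.0148, 0.1434]
tcp_rot: [[0.999, -0.039, -0.0], [-0.039, -0.999, -0.0], [-0.0, 0.0, -1.0]]
contact_force: [2.5, 1.0, -0.8]
width: 0.133
t 31.83 yaw -0.03915049661482381 q7 -0.012038081801372091 p [0.5968 0.0148 0.1434]
mean [ 2.5214 -0.1135 -0.7901  0.0308 -0.5916  0.0346 -0.0618] std [0.3156 0.5891 0.1715 0.0422 0.0258 0.0317]
Mz [ 0.0336  0.029   0.0451  0.082  -0.0166] e7 [-0.0724 -0.062  -0.0588 -0.0579 -0.0578]
```

```bash
python3 -m jog '0 0 0.005 0.0003 0 0 0.008;0 0 0.005 0.0002 0 0 0.008;0 0 0.005 0 0 0 0.008;0 0 0.005 0 0 0 0.008;0 0 0 0 0 0 0.008;0 0 0 0 0 0 0.008;0 0 0 0 0 0 0.008;0 0 0 0 0 0 0.008;0 0 0 0 0 0 0.008;0 0 0 0 0 0 0.008'
python3 m.py 16
```

```text
clock: 32.67
position: [0.597, 0.0149, 0.1433]
tcp_rot: [[0.998, -0.059, -0.001], [-0.059, -0.998, -0.0], [-0.001, 0.0, -1.0]]
contact_force: [-1.0, -1.3, -0.1]
width: 0.133
t 33.42 yaw -0.05908001974280454 q7 -0.025887094746915845 p [0.5971 0.015  0.1434]
mean [-0.793  -1.7003 -0.5595 -0.431   0.1646  0.0616 -0.0603] std [0.6351 0.5283 0.5352 0.0724 0.1019 0.0258]
Mz [0.0431 0.0288 0.0771 0.0811 0.0536 0.0877 0.0952 0.0552 0.0723 0.1157
 0.0496 0.0544 0.0248 0.0813 0.0301 0.0354] e7 [-0.0625 -0.0624 -0.0623 -0.0623 -0.0619 -0.0618 -0.0618 -0.0594 -0.0588
 -0.059  -0.059  -0.059  -0.0589 -0.0589 -0.0588 -0.0588]
```

```bash
python3 -m jog '0 0 0 -0.0001 0.0002 0 0.008;0 0 0 0 0 0 0.008;0 0 0 0 0 0 0.008;0 0 0 0 0 0 0.008;0 0 0.005 0 0 0 0.008;0 0 0.005 0 0 0 0.008;0 0 0.005 0 0 0 0.008;0 0 0.005 0 0 0 0.008;0 0 0.005 0 0 0 0.008;0 0 0.005 0 0 0 0.008'
python3 m.py 16
```

```text
clock: 34.25
position: [0.5971, 0.015, 0.1434]
tcp_rot: [[0.996, -0.089, -0.0], [-0.089, -0.996, 0.0], [-0.0, -0.0, -1.0]]
contact_force: [-2.4, -1.3, -1.3]
width: 0.136
t 35.0 yaw -0.08894451525678465 q7 -0.046345623225272435 p [0.5971 0.015  0.1434]
mean [-1.7306 -1.8092 -2.4702 -0.4577  0.5038  0.0734 -0.0662] std [0.5925 0.3891 0.5317 0.027  0.0365 0.0272]
Mz [0.0507 0.0553 0.1029 0.0441 0.0648 0.12   0.0625 0.0427 0.0767 0.0837
 0.128  0.0392 0.0878 0.0741 0.098  0.0444] e7 [-0.0289 -0.0689 -0.0953 -0.0764 -0.0688 -0.0664 -0.0657 -0.0656 -0.0655
 -0.0656 -0.0655 -0.0655 -0.0655 -0.0655 -0.0655 -0.0655]
```

The rest moment is about 0.066–0.073 N m. Adding the 0.017 difference seen in free turning gives about 0.083 N m while turning, and the slope from first contact also gives about 0.082. That is firmly home, so I stop turning, take off the side load and let go.

```bash
python3 -m jog '0 0 0 -0.0002 0.0002 0.0002 0.008;0 0 0 -0.0002 0.0002 0.0001 0.008;0 0 0 0 0 0 0.008;0 0 0 0 0 0 0.0115;0 0 0 0 0 0 0.013;0 0 0 0 0 0 0.016;0 0 0 0 0 0 0.02;0 0 0 0 0 0 0.026;0 0 0 0 0 0 0.03;0 0 0 0 0 0 0.03' 20
python3 st.py;python3 - <<'E'
from h import *
S=cam("scene"); zoom(S,"o1",310,145,55,60,10)
E
```

```text
clock: 35.83
position: [0.5972, 0.0147, 0.1433]
tcp_rot: [[0.996, -0.089, 0.001], [-0.089, -0.996, 0.0], [0.001, -0.0, -1.0]]
contact_force: [-0.2, 0.8, -1.0]
width: 0.353
t 35.83 q [-0.1767  0.7703  0.1321  1.7431 -0.155   0.6376 -0.0457] p [0.5972 0.0147 0.1433] x-yaw -0.08893540138217454 z [ 0.0007  0.0002 -1.    ] F [-0.2097  0.8054 -0.9916] M [ 0.002  -0.003  -0.0501] w 0.030127258176081213
```

View pics/o1.png

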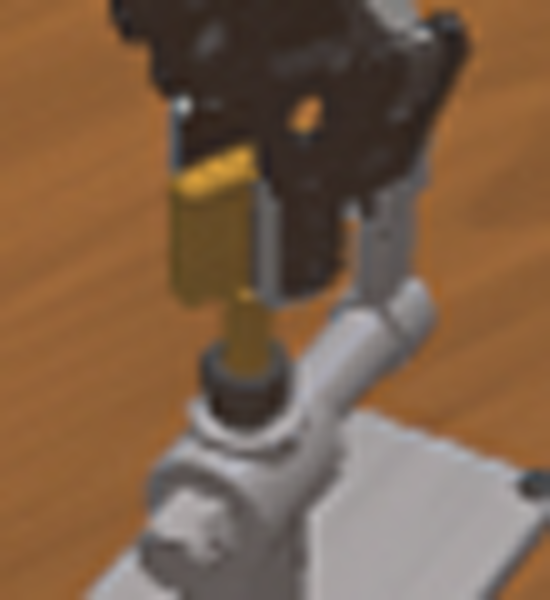

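The key stands by itself in the screw, with part of the handle hidden behind the near finger. Lifting straight up.

```bash
python3 -m jog '0 0 0 0 0 -0.004 0.03;0 0 0 0 0 -0.008 0.03;0 0 0 0 0 -0.015 0.03;0 0 0 0 0 -0.025 0.03;0 0 0 0 0 -0.03 0.03;0 0 0 0 0 -0.03 0.03;0 0 0 0 0 -0.02 0.03;0 0 0 -0.03 0 0 0.03;0 0 0 -0.04 0 0 0.03;0 0 0 -0.04 0 0 0.03'
python3 -m jog '0 0 0 -0.04 0 0 0.03;0 0 0 -0.04 0 0 0.03;0 0 0 0 -0.04 0 0.03;0 0 0 0 -0.04 0 0.03;0 0 0 0 -0.04 0 0.03;0 0 0 0 -0.04 0 0.03;0 0 0 0 -0.02 0 0.03;0 0 0 0 0 0 0.03;0 0 0 0 0 0 0.03;0 0 0 0 0 0 0.03'
python3 st.py;python3 - <<'E'
from h import *
S=cam("scene","sceneZ"); zoom(S,"p1",310,145,55,60,10)
T=cam("top","topZ"); zoom(T,"p2",260,190,75,58,10)
E
```

```text
clock: 36.72
position: [0.4867, 0.0243, 0.2761]
tcp_rot: [[0.996, -0.089, 0.003], [-0.089, -0.996, 0.0], [0.002, -0.001, -1.0]]
contact_force: [-1.1, 0.2, 0.6]
width: 0.349
clock: 37.55
position: [0.4236, 0.2096, 0.2756]
tcp_rot: [[0.996, -0.09, 0.0], [-0.09, -0.996, -0.001], [0.0, 0.001, -1.0]]
contact_force: [-0.8, -0.3, 0.0]
width: 0.353
t 37.55 q [-0.6771  0.4332  0.1774  1.9627 -0.1074  0.7547 -0.5276] p [0.4236 0.2096 0.2756] x-yaw -0.09021875143127807 z [ 0.0002 -0.0006 -1.    ] F [-0.7534 -0.3412  0.0472] M [ 0.0541 -0.0421 -0.0312] w 0.030165715920105994
```

View pics/p1.png

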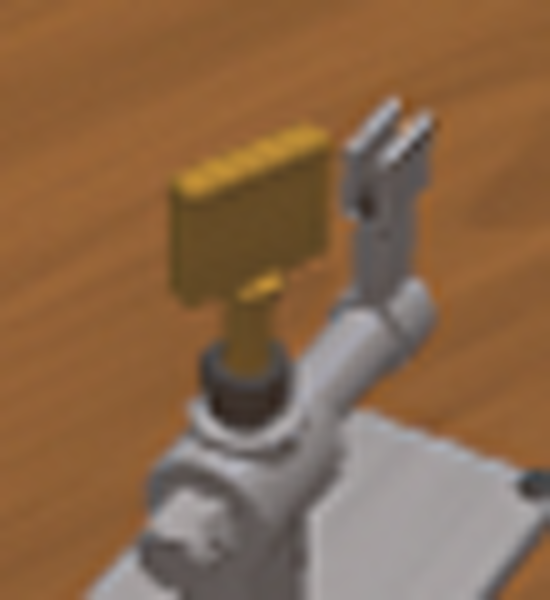

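View pics/p2.png

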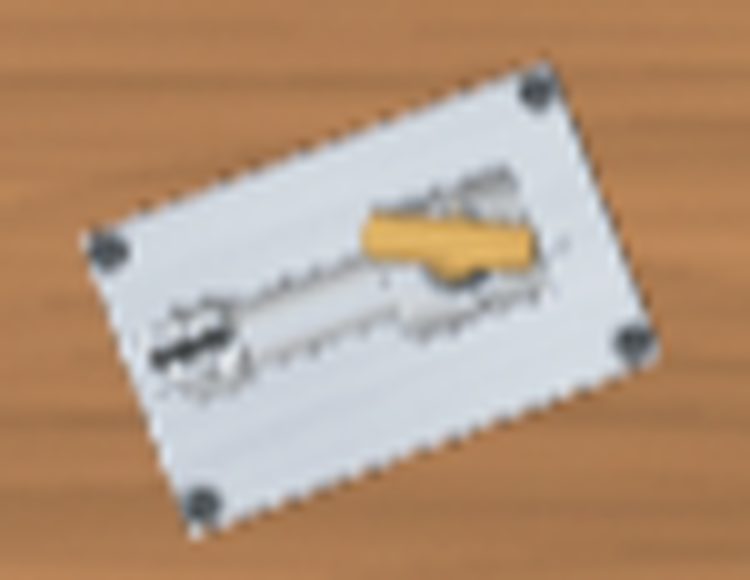

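View pics/topZ.png

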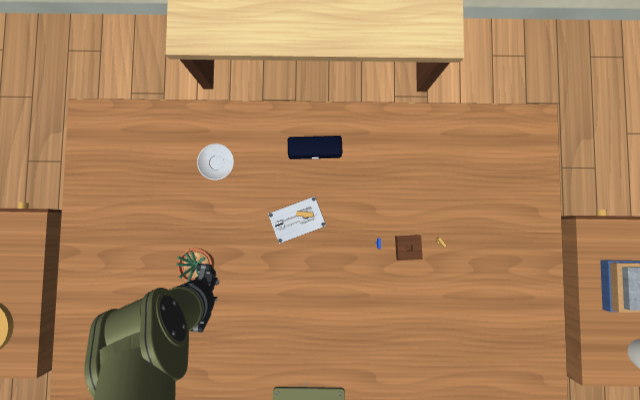

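```bash
python3 -c "
from workcell import r; print(r.close_job())"
```

```text
the job is handed in; nothing more can be done
None
```

The job is handed in at about 37.7 s of the 72 s allowed: the clip arm is upright, the screw is tightened onto the flat, and the key stands in it.

- **Clip arm:** I swung it up from a lean of about 0.68 rad and squared it between level pads. In the last top view the gap between the jaws was within 3 crop pixels of the upright prediction, and that had not changed after the screw was tightened.
- **Key:** I took the larger brass key from the stand and seated it about 11 mm into the socket by the measured heights.
- **Screw:** I turned the tool about 1.52 rad clockwise, which includes the play between bit and socket. The settled moment was flat at 0.031–0.038 N m, then climbed over the last 0.15 rad or so. It ended at 0.066 N m by joint effort and 0.073 ± 0.007 N m by the wrist sensor. I estimate about 0.08 N m while turning, inside the 0.07–0.1 window. That turning value is worked out from the readings taken at rest; I did not measure it directly.
- **Forces:** Side forces on the wrist stayed at about 3 N or less while turning.
- **Last pictures:** They show the key standing in the screw, the arm upright, and the pot, case, dish, stand and small keys where they were. The gripper was clear of everything at z = 0.276 m, reading no contact force. I did not retest the clamping after letting go.

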